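Set the blade gap of the binding thicknesser with the setting gauge

ROBOT

A 6-joint arm with a two-finger parallel gripper is mounted at the origin on a cart in front of the work surface, level with it; the furniture and walls round the work are solid. World frame = base frame: x ahead of the robot, y to its left, z up, the work surface at z = 0. Lengths are in m, angles in rad, forces in N, time in s.
With the tool pointing down it reaches from about 0.4 to 0.925 m from the base axis. Payload 12.5 kg.
Tool frame: the origin (TCP) lies on the centre line of the jaws, within the pads' length; the fingertips stand 11 mm ahead of it and the grasp point (between the pads) lies 8 mm behind it; z points along the fingers, y is the direction in which the jaws open and shut (so a half turn about z gives the same grasp; the last joint's range is limited). The gripper opens to 95 mm and grips with 3 to 60 N. Pads are 20 mm wide; open, the fingers measure 119 mm over their backs; the gripper's body (75 mm by 180 mm) begins 59 mm behind the grasp point.
Start: joints at [1.133, 0.491, 1.559, -0, 1.092, -0.106], TCP at [0.204, 0.591, 0.186] pointing down, gripper open.
Joint ranges: [-3.1, 3.1], [-0.84, 2.19], [0.05, 2.79], [-1.13, 4.28], [0.06, 2.93], [-2.69, 2.69]. Speed limits (rad/s): [2.22, 2.22, 2.79, 3.14, 3.14, 3.14].

INTERFACE

Orientations are given as a unit quaternion [w, x, y, z].
In Python, from station import readout, eyes, close_job gives the robot as it stands.
- The arm moves only by the tool apply_moves, never from a script. Its argument "plan" is a list of rows, each a list of 7 numbers: the shift along the tool's x, y, z in units of 30 mm (1.0 is 30 mm), then the turn, a rotation vector about the tool's x, y, z in units of 5 degrees (1.0 is 5 degrees), then the finger opening in mm, from 0 to 95.1. A call has 1 to 8 rows; each row shifts and turns the commanded pose from where the row before left it, along the tool's axes as they then stand; what a row does not reach is not made up. A row lasts 1/10 s, in which the tool goes at most 50 mm and 8.59 degrees, less where a joint would pass 70% of its speed; a pose out of reach is approached as far as the arm can. A call is refused whole if a number of a shift passes 1 or a number of a turn 1, either way. A call with a gripper value outside its range is refused whole. The fingers move at their own pace and stop on an object; "newtons" is the grip in N (left out, the last holds). Time passes only in rows, so rows that do not move let the fingers close. It gives the time, the measured TCP pose, the force and the opening at its end, in the units of the state.
- readout.observe(): the state, without advancing time (a new reading comes with each control period).
- eyes.capture(name): name is "scene" or "top"; returns (picture, depth): 400x640x3 uint8, red, green, blue; 400x640 float32, m along the optical axis (not along the pixel's ray), 0 where there is no reading.
- eyes.camera_model(name): a dict with "intrinsics" (3x3 intrinsics, pixels), "distortion" ([k1, k2, p1, p2, k3] as OpenCV has them; the pictures are not rectified), "extrinsics" (4x4, takes a point from world to camera coordinates). Camera axes: x right, y down, z forward; pixel columns grow to the right and rows downward; lengths in m; the calibration is good to about 2 mm. A picture is of the moment at which its call begins. camera_model takes no time and is no camera call.
- close_job(): hands the job in, once; it reports no verdict.
The state is a dict: "time_s": time; "qpos": joint angles; "qvel": joint speeds; "joint_torque": joint torques, N m; "ee_pos": TCP position; "tcp_rot": TCP orientation; "contact_force": force on the tool from outside, world axes, zero at the start; "ft_torque": the same for the moment, N m; "width": finger opening in m.
Only numpy, scipy, OpenCV 4.12 (cv2) and the standard library are available. Lean on these libraries where they do the work, as an engineer would, in place of code of your own. Each camera call takes 0.05 s, during which the arm holds its last target. There are 200 camera calls.

TASK

Set the blade of the little bench thicknesser for the next binding strips: slide the steel setting gauge along the bed under the raised blade until its nose stands out at least 2 cm beyond it, let go, and turn the red T-bar screw clockwise until the blade just drags on the gauge, so that drawing it takes a light pull of about 3 to 8 N and never jams it hard. Then draw the gauge slowly straight out against that drag and lay it flat on the worktop, clear of the thicknesser. Turn the screw only while the gauge is under the blade, so that the setting stays, and do not shift the tin, the bottle or the dowel.

Things in the scene. Friction and masses are not known exactly. Their poses are not given: they have to be found in the camera images.
- thicknesser: The binding thicknesser, a dark green casting screwed down (116 mm in x, 184 mm in y, 101 mm high to the top of the bridge). Origin on the worktop under the blade edge; z up; y is the feed: the gauge enters from the -y end towards +y. Two columns (x 35 to 51 mm either side, y -15 to +15 mm) carry the bridge, 104 x 34 mm, underside 83 mm up, over the blade.
- bed_top (a point): Point on the polished steel bed straight below the blade edge, 24 mm above the worktop; axes as the thicknesser's. The bed is 64 mm wide and reaches from y = -81 to +71 mm. The blade is 30 mm wide in x, 4 mm thick in y, its rounded edge facing down.
- bed_mouth (a point): Point on the bed midway in the mouth of the fences, 60 mm before the blade (-y); axes as the thicknesser's. Two brass fences, 8 mm high, stand from 45 mm before to 45 mm beyond the blade, 32 mm apart (x = -16 and +16 mm); their ends at the mouth are flared to about 40 mm apart.
- carriage: Dark steel block under the bridge that carries the blade, 48 x 24 x 22 mm; origin at the centre of its underside; axes as the thicknesser's. The screw lowers it 2.8 mm a radian. The blade is clamped in it by hand, a little higher or lower each time: with the knob at 0 the free gap between blade edge and bed is anywhere from 8.3 to 13.3 mm.
- carriage_top (a point): Middle of the top of the carriage, 22 mm above its underside. A stiff spring backs the blade: it yields upwards 1 mm for each 11 N, so from first touch the pinch grows by some 30 N a radian of the screw. Drawing the gauge takes about 1.2 times the pinch (0.95 to 1.45). About 4 N of pinch is right; above 25 N harms the blade.
- knob (a joint): Angle of the adjusting screw, rad; grows as the T-bar is turned clockwise seen from above, which lowers the blade. Between 0 and 0.25 at the start, stops at -0.3 and 3.8. At 0 the T-bar lies along the thicknesser's x axis. Stiff to turn (0.1 N m) and stays where it is left. It turns without rising or sinking.
- knob_grip (a point): Centre of the red T-bar on the screw's axis, above the blade, 138 mm above the worktop. The bar is 50 mm long, 12 mm wide and 28 mm high (124 to 152 mm above the worktop) and turns with the screw; its length lies along this point's x axis. Under it is a hub of 10 mm radius whose top is 115 mm above the worktop.
- gauge: The setting gauge, loose, 0.11 to 0.18 kg: a flat steel tongue 6 mm thick and 26 mm wide with an upright dark wooden grip near its rear end. Origin on its underside under the grip's centre; z up, y towards the nose. The tongue reaches from y = -20 to +125 mm.
- gauge_grip (a point): Centre of the gauge's wooden grip, 32 mm above the gauge's underside; the grip is 14 mm wide in x, 34 mm long in y and rises to 50 mm above the underside; axes as the gauge's. Pressing it down on the bed or lifting it while pulling adds a drag of its own, so pull level to feel the blade's.
- gauge_nose (a point): Middle of the nose tip of the gauge, 125 mm ahead (+y) of the grip's centre and 3 mm above the gauge's underside.
- tuner_tin: Round tin with blue lid, 72 mm across, 28 mm high, beyond the thicknesser; must not be shifted.
- yellow_bottle: Yellow bottle with black cap, 54 mm across, 124 mm high, left of the thicknesser; must not be shifted.
- dowel: Square pale wooden stick, 16 x 130 x 12 mm, left of the thicknesser; must not be shifted.
Things that resemble listed ones, but are neither listed nor needed, are in the scene too. What is shaped like the thicknesser but purple is not meant.

How it is judged:
On the way, in this order (a step that is already met when the one before it is completed fails the run):
1. the gauge lies on the bed with its nose at least 18 mm beyond the blade (y of gauge_nose in the frame of thicknesser between 0.018 and 0.08 m and z of gauge_nose in the frame of thicknesser between 0.022 and 0.031 m), for 0.2 s.
2. the gauge, not held, is lightly pinched under the blade (1.8 to 9 N) (y of gauge_nose in the frame of thicknesser above 0.005 m and contact force between carriage and gauge between 1.8 and 9 N and contact force between the fingers and gauge below 0.1 N), for 0.5 s.
3. the gauge is drawn out, its nose passing the last 16 mm before the blade against the drag (pinch 1.2 to 11 N) (y of gauge_nose in the frame of thicknesser between -0.001 and 0.016 m and contact force between carriage and gauge between 1.2 and 11 N and linear speed of gauge above 0.003 m/s), for 0.05 s.
At the end, for the whole second after the job is handed in: After the drag was set and felt, the gauge lies flat and at rest on the worktop (tilt under 0.1 rad), not touching the thicknesser (height (world z) of gauge_grip between 0.028 and 0.037 m and height (world z) of gauge_nose below 0.008 m and angle between gauge's own z axis and vertical below 0.1 rad and contact force between gauge and thicknesser below 0.05 N and linear speed of gauge below 0.02 m/s).
It fails at once if the blade presses on the gauge with more than 25 N (contact force between carriage and gauge above 25 N).
It fails at once if the screw is turned (faster than 0.25 rad/s) while the gauge is not under the blade (y of gauge_nose in the frame of thicknesser below -0.004 m and (velocity of joint knob above 0.25 rad/s or velocity of joint knob below -0.25 rad/s)).
It fails at once if the tin, the bottle or the dowel is shifted by more than 20 mm (distance of any of tuner_tin, yellow_bottle, dowel from where it was at the start of the episode above 0.02 m).
It also fails if it takes over 64 s, if anything falls off the work surface, if the arm or the gripper's body presses on something with over 40 N, if the wrist force passes 120 N, or if a joint passes its speed limit or range.

## Working session

There is one attempt and no reset: what is moved stays moved. The work goes in short steps, Python scripts to look and compute and a tool call to move; the robot and the scene stay as the last step left them, time stands still between calls to the robot, and variables do not carry over. Pictures are saved under pics/ and viewed, about 8 in all and at most 12, crops included, and the job is handed in when it is done.

Besides the shell and the picture viewer there is one more tool, called after "Call:" as a command line: name --pt "numbers of a row" for each row, then --argument value for the rest. apply_moves: Moves the arm, as the interface text tells. Its arguments: {"type":"object","properties":{"plan":{"type":"array"},"newtons":{"type":"number"}},"required":["plan"]}

```bash
mkdir -p pics; cat > h.py <<'E'
import numpy as np, cv2
from station import readout, eyes, close_job
def cap(n,tag):
    im,d=eyes.capture(n); np.savez(f'{n}_{tag}.npz',im=im,d=d); cv2.imwrite(f'pics/{n}_{tag}.png',im[:,:,::-1]); return im,d
def load(n,tag):
    z=np.load(f'{n}_{tag}.npz'); return z['im'],z['d']
def world(n,u,v,depth=None,z=None):
    m=eyes.camera_model(n);K=np.array(m['intrinsics']);E=np.array(m['extrinsics'])
    p=cv2.undistortPoints(np.array([[[u,v]]],float),K,np.array(m['distortion']))[0,0]
    r=np.array([p[0],p[1],1.]);R=E[:3,:3];t=E[:3,3]
    o=-R.T@t; w=R.T@r
    s=depth if depth is not None else (z-o[2])/w[2]
    return o+s*w
def cloud(n,d):
    m=eyes.camera_model(n);K=np.array(m['intrinsics']);E=np.array(m['extrinsics'])
    v,u=np.mgrid[0:400,0:640]
    p=cv2.undistortPoints(np.stack([u,v],-1).reshape(-1,1,2).astype(float),K,np.array(m['distortion'])).reshape(400,640,2)
    c=np.dstack([p*d[...,None],d]); return (c-E[:3,3])@E[:3,:3]
E
python3 - <<'E'
from h import *
for n in('scene','top'):
    cap(n,'0'); m=eyes.camera_model(n); E=np.array(m['extrinsics']); print(n,-E[:3,:3].T@E[:3,3],E[:3,:3].round(2).tolist(),m['intrinsics'][0][0])
print(readout.observe())
E
```

```text
scene [ 0.04287915 -0.99705309  1.17418798] [[0.83, -0.56, -0.02], [-0.4, -0.56, -0.73], [0.4, 0.61, -0.69]] 470.49892675295024
top [ 0.49265687 -0.08984616  1.25722374] [[-0.02, -1.0, -0.01], [-0.99, 0.02, -0.14], [0.14, 0.01, -0.99]] 442.25669863834906
{'time_s': 0.1, 'qpos': array([ 1.13343615e+00,  4.91477981e-01,  1.55940021e+00, -3.99212783e-06,
        1.09169634e+00, -1.05546477e-01]), 'qvel': array([ 1.51557889e-03, -2.59116919e-03, -3.27236377e-03, -6.06101797e-05,
        1.00802100e-03,  5.44927601e-04]), 'joint_torque': array([ 2.44668408e-03, -6.13624549e+01, -2.58604306e+01,  6.94033178e-02,
        4.71146323e-02, -7.51964149e-05]), 'ee_pos': array([0.20344109, 0.59069991, 0.1852294 ]), 'tcp_rot': array([-1.29930974e-04,  1.65145866e-01,  9.86269031e-01, -4.73439013e-04]), 'contact_force': array([ 0.11536284, -0.37000048,  0.21992767]), 'ft_torque': array([0.0335067 , 0.02395081, 0.02242258]), 'width': 0.09490521103326646}
```

View pics/top_0.png

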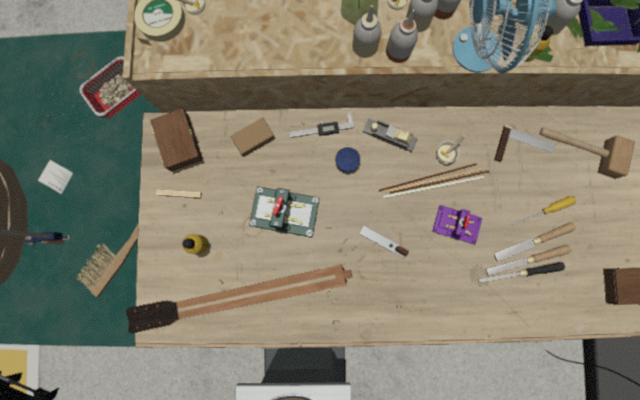

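View pics/scene_0.png

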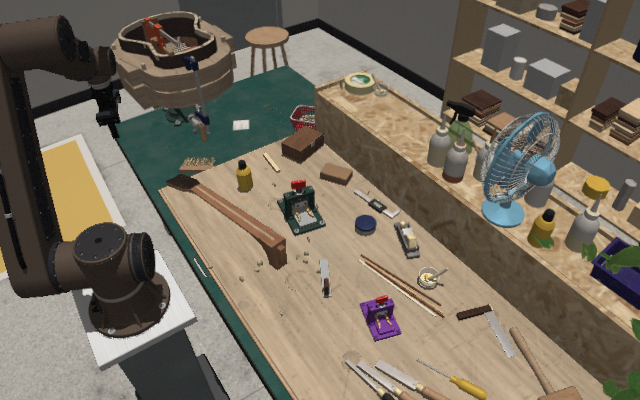

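The top view shows the green thicknesser at about (285,212), with the purple decoy at (458,224). The gauge candidates are the tongue with a dark grip at (384,242), the chisels at (540,240), (530,260) and (520,272), the saw at (525,140), and the caliper at (320,128). I choose (384,242) and check it in a close crop.

```bash
python3 - <<'E'
from h import *
a=cv2.imread('pics/top_0.png')
A=cv2.resize(a[180:262,240:420],None,fx=4.4,fy=4.4,interpolation=cv2.INTER_CUBIC)
for u in range(240,420,20): cv2.putText(A,str(u),(int((u-240)*4.4),10),0,.35,(0,0,255)); cv2.line(A,(int((u-240)*4.4),0),(int((u-240)*4.4),6),(0,0,255))
for v in range(180,262,10): cv2.putText(A,str(v),(0,int((v-180)*4.4)+4),0,.35,(0,0,255))
cv2.imwrite('pics/c1.png',A)
im,d=load('top','0');P=cloud('top',d)
# thicknesser bounding: points in window, with height
W=P[185:240,245:325].reshape(-1,3);C=im[185:240,245:325].reshape(-1,3).astype(int)
red=(C[:,0]>130)&(C[:,1]<70)&(W[:,2]>.1); print('red',red.sum(),W[red].mean(0),W[red].max(0),W[red].min(0))
h=(W[:,2]>.012); print('thk',W[h].min(0),W[h].max(0))
g=h&(W[:,2]<.05)
r=cv2.minAreaRect((W[h&(W[:,2]<.06)][:,:2]*1000).astype(np.float32));print('low rect',r)
W=P[220:262,350:415].reshape(-1,3);C=im[220:262,350:415].reshape(-1,3).astype(int)
h=(W[:,2]>.03)&(W[:,2]<.07);print('grip',h.sum(),W[h].mean(0),cv2.minAreaRect((W[h][:,:2]*1000).astype(np.float32)))
h=(W[:,2]>.003);print(h.sum(),cv2.minAreaRect((W[h][:,:2]*1000).astype(np.float32)))
E
```

```text
red 12 [0.62445057 0.02224494 0.1489248 ] [0.64462712 0.03080634 0.15214096] [0.60942709 0.01290229 0.14485382]
thk [ 0.49265687 -0.08984616  0.01200141] [0.69947044 0.11671718 1.25722374]
low rect ((632.3447875976562, 18.19782257080078), (183.39120483398438, 122.09342193603516), 79.24983215332031)
grip 76 [ 0.5120677  -0.30289869  0.04744571] ((512.24755859375, -303.9245300292969), (34.91773223876953, 14.049173355102539), 59.91732406616211)
803 ((542.7425537109375, -218.76605224609375), (255.9759521484375, 115.596923828125), 88.95829010009766)
```

View pics/c1.png

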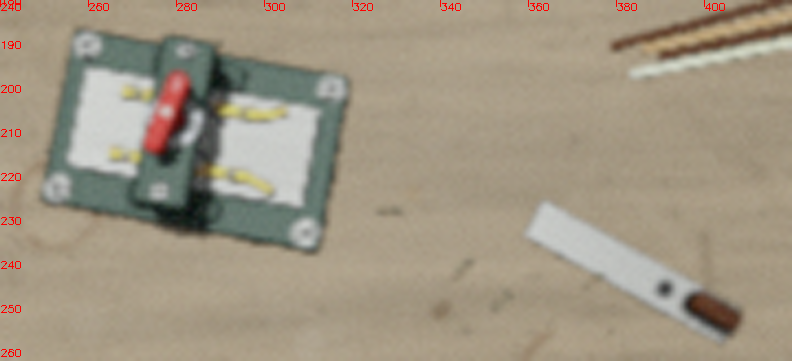

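The crop shows the gauge with its nose at about (362,230) and its grip at (402,250). On the thicknesser, the flared fence ends are on the right (world -y), so the mouth faces right.

```bash
cat > fit.py <<'E'
from h import *
from scipy.optimize import least_squares
m=eyes.camera_model('top');K=np.array(m['intrinsics']);E=np.array(m['extrinsics']);D=np.array(m['distortion'])
def pr(P): return cv2.projectPoints(np.array(P,float),cv2.Rodrigues(E[:3,:3])[0],E[:3,3],K,D)[0][:,0]
def pose(p,L):
    x,y,a=p;c,s=np.cos(a),np.sin(a);L=np.array(L,float)
    return np.c_[x+c*L[:,0]-s*L[:,1],y+s*L[:,0]+c*L[:,1],L[:,2]]
def fit(L,px,p0):
    r=least_squares(lambda p:(pr(pose(p,L))-px).ravel(),p0); print(r.x.round(4),np.degrees(r.x[2]).round(2),r.fun.reshape(-1,2).round(2).tolist()); return r.x
E
python3 - <<'E'
from fit import *
def c(l): return (np.array(l,float)+.5)/4.4-.5+np.array([240,180])
# feed +y points world +y (left); x_th then = +x world roughly
bed=c([(88,68),(325,108),(303,208),(68,163)])
t=fit([(.032,.071,.024),(.032,-.081,.024),(-.032,-.081,.024),(-.032,.071,.024)],bed,[.62,.02,0])
g=c([(545,201),(527,235),(724,341)])
q=fit([(.013,.125,.006),(-.013,.125,.006),(-.013,-.02,.006)],g,[.51,-.3,-.5])
# knob bar ends top z .152
for e in [(177,72),(156,152)]: 
    u=c(e); print('bar end',world('top',*u,z=.152))
b=[world('top',*c(e),z=.152)[:2] for e in [(177,72),(156,152)]]
print('bar len',np.linalg.norm(b[0]-b[1]),'ang',np.degrees(np.arctan2(*(b[0]-b[1])[::-1])),np.mean(b,0))
E
```

```text
[ 0.6299  0.0239 -0.1978] -11.33 [[0.3, -0.33], [-0.71, 0.21], [0.09, -0.14], [0.33, 0.27]]
[ 0.5142 -0.3065 -0.5102] -29.23 [[-0.18, -0.36], [-0.35, 0.01], [0.53, 0.34]]
bar end [0.65229149 0.01824819 0.152     ]
bar end [0.60629444 0.03043425 0.152     ]
bar len 0.047583914068366436 ang -14.83854805916303 [0.62929296 0.02434122]
```

```bash
cat > pl.py <<'E'
# prints rows from the present pose through waypoints (x,y,z,toolY angle deg, opening mm, step mm)
from h import *
from scipy.spatial.transform import Rotation as R
def now():
    s=readout.observe(); q=s['tcp_rot']; r=R.from_quat([q[1],q[2],q[3],q[0]]); m=r.as_matrix()
    print('t',round(s['time_s'],2),'pos',s['ee_pos'].round(4),'yang',np.degrees(np.arctan2(m[1,1],m[0,1])).round(2),'zax',m[:,2].round(4),'F',s['contact_force'].round(2),'T',s['ft_torque'].round(3),'w',round(s['width']*1000,1)); return s['ee_pos'],r
def target(yang):
    a=np.radians(yang); y=np.array([np.cos(a),np.sin(a),0]); z=np.array([0,0,-1.]); return R.from_matrix(np.c_[np.cross(y,z),y,z])
def plan(wps,dec=2):
    p,r=now(); p=p.copy(); rows=[]
    for x,y,z,ya,op,st in wps:
        for _ in range(60):
            d=np.array([x,y,z])-p; rv=(r.inv()*target(ya)).as_rotvec(); 
            if np.linalg.norm(d)<6e-4 and np.linalg.norm(rv)<.005: break
            n=max(1,np.ceil(np.linalg.norm(d)/(st/1000)-.05))
            v=r.inv().apply(d); n=max(n,np.ceil(abs(v).max()/.03-.02)); a=np.degrees(rv)/5; nr=max(n,np.ceil(abs(a).max()-.01))
            s=np.clip(np.round(v/n/.03,dec),-1,1); t=np.clip(np.round(a/nr,dec),-1,1)
            rows.append([*(s+0.).tolist(),*(t+0.).tolist(),op]); p=p+r.apply(s*.03); r=r*R.from_rotvec(np.radians(t*5))
        print('wp end',len(rows),p.round(4))
    for i in range(0,len(rows),8): print('['+','.join('['+','.join('%g'%k for k in w)+']' for w in rows[i:i+8])+']')
E
python3 -c "
from pl import *
plan([(.50,.12,.27,15,80,40),(.513,-.305,.12,-29.6,60,40),(.513,-.305,.024,-29.6,60,40)])"
```

```text
t 0.1 pos [0.2034 0.5907 0.1852] yang 70.99 zax [-4.e-04 -9.e-04 -1.e+00] F [ 0.12 -0.37  0.22] T [0.034 0.024 0.022] w 94.9
wp end 18 [0.4999 0.1201 0.2701]
wp end 33 [ 0.5129 -0.305   0.12  ]
wp end 37 [ 0.5129 -0.305   0.024 ]
[[-0.96,-0.77,-0.19,0,0,0.75,80],[-0.95,-0.66,-0.18,0,0,0.7,80],[-0.98,-0.6,-0.17,0,0,0.7,80],[-0.95,-0.5,-0.16,0,0,0.65,80],[-0.97,-0.45,-0.16,0,0,0.65,80],[-1,-0.39,-0.16,0,0,0.65,80],[-0.93,-0.31,-0.15,0,0,0.59,80],[-0.95,-0.26,-0.15,0,0,0.59,80]]
[[-0.96,-0.21,-0.15,0,0,0.59,80],[-0.97,-0.16,-0.15,0,0,0.59,80],[-0.98,-0.11,-0.15,0,0,0.59,80],[-0.98,-0.06,-0.15,0,0,0.59,80],[-0.98,-0.01,-0.15,0,0,0.59,80],[-0.98,0.04,-0.15,0,0,0.59,80],[-0.98,0.09,-0.15,0,0,0.59,80],[-0.97,0.14,-0.15,0,0,0.6,80]]
[[-0.97,0.19,-0.15,0,0,0.59,80],[-0.95,0.23,-0.15,-0.01,0.01,0.6,80],[-0.99,-0.23,0.36,0,0,0.64,60],[-1,-0.18,0.36,0,0,0.64,60],[-0.93,-0.11,0.33,0,0,0.59,60],[-0.93,-0.06,0.33,0,0,0.59,60],[-0.93,-0.02,0.33,0,0,0.59,60],[-0.93,0.03,0.33,0,0,0.59,60]]
[[-0.93,0.08,0.33,0,0,0.59,60],[-0.93,0.13,0.33,0,0,0.59,60],[-0.92,0.18,0.33,0,0,0.59,60],[-0.91,0.22,0.33,0,0,0.58,60],[-0.89,0.27,0.33,0,0,0.59,60],[-0.88,0.31,0.33,0,0,0.58,60],[-0.86,0.36,0.33,0,0,0.59,60],[-0.85,0.41,0.33,0,0,0.58,60]]
[[-0.82,0.44,0.32,0,0,0.59,60],[0,0,0.8,0,0,0,60],[0,0,0.8,0,0,0,60],[0,0,0.8,0,0,0,60],[0,0,0.8,0,0,0,60]]
```

Call:
apply_moves --pt "-0.96 -0.77 -0.19 0 0 0.75 80" --pt "-0.95 -0.66 -0.18 0 0 0.7 80" --pt "-0.98 -0.6 -0.17 0 0 0.7 80" --pt "-0.95 -0.5 -0.16 0 0 0.65 80" --pt "-0.97 -0.45 -0.16 0 0 0.65 80" --pt "-1 -0.39 -0.16 0 0 0.65 80" --pt "-0.93 -0.31 -0.15 0 0 0.59 80" --pt "-0.95 -0.26 -0.15 0 0 0.59 80"

```text
time_s: 0.9
ee_pos: [0.3437, 0.3686, 0.2254]
tcp_rot: [-0.0, 0.387, 0.922, -0.0]
contact_force: [0.6, 0.6, 0.8]
width: 0.0802
```

Call:
apply_moves --pt "-0.96 -0.21 -0.15 0 0 0.59 80" --pt "-0.97 -0.16 -0.15 0 0 0.59 80" --pt "-0.98 -0.11 -0.15 0 0 0.59 80" --pt "-0.98 -0.06 -0.15 0 0 0.59 80" --pt "-0.98 -0.01 -0.15 0 0 0.59 80" --pt "-0.98 0.04 -0.15 0 0 0.59 80" --pt "-0.98 0.09 -0.15 0 0 0.59 80" --pt "-0.97 0.14 -0.15 0 0 0.6 80"

```text
time_s: 1.7
ee_pos: [0.4693, 0.1692, 0.2614]
tcp_rot: [-0.0, 0.568, 0.823, -0.0]
contact_force: [-0.3, 0.1, -0.1]
width: 0.0797
```

Call:
apply_moves --pt "-0.97 0.19 -0.15 0 0 0.59 80" --pt "-0.95 0.23 -0.15 -0.01 0.01 0.6 80" --pt "-0.99 -0.23 0.36 0 0 0.64 60" --pt "-1 -0.18 0.36 0 0 0.64 60" --pt "-0.93 -0.11 0.33 0 0 0.59 60" --pt "-0.93 -0.06 0.33 0 0 0.59 60" --pt "-0.93 -0.02 0.33 0 0 0.59 60" --pt "-0.93 0.03 0.33 0 0 0.59 60"

```text
time_s: 2.5
ee_pos: [0.505, -0.0536, 0.2084]
tcp_rot: [-0.0, 0.727, 0.686, 0.001]
contact_force: [0.7, -0.4, -0.6]
width: 0.0602
```

Call:
apply_moves --pt "-0.93 0.08 0.33 0 0 0.59 60" --pt "-0.93 0.13 0.33 0 0 0.59 60" --pt "-0.92 0.18 0.33 0 0 0.59 60" --pt "-0.91 0.22 0.33 0 0 0.58 60" --pt "-0.89 0.27 0.33 0 0 0.59 60" --pt "-0.88 0.31 0.33 0 0 0.58 60" --pt "-0.86 0.36 0.33 0 0 0.59 60" --pt "-0.85 0.41 0.33 0 0 0.58 60"

```text
time_s: 3.3
ee_pos: [0.5121, -0.2779, 0.1288]
tcp_rot: [-0.001, 0.852, 0.524, 0.0]
contact_force: [1.3, -0.3, 0.7]
width: 0.06
```

```bash
python3 -c "
from pl import *
plan([(.513,-.305,.07,-29.6,60,40),(.513,-.305,.024,-29.6,60,20)])"
```

```text
t 3.3 pos [ 0.5121 -0.2779  0.1288] yang -26.78 zax [ 2.0e-04  1.5e-03 -1.0e+00] F [ 1.26 -0.25  0.67] T [-0.076  0.041  0.032] w 60.0
wp end 2 [ 0.5129 -0.3049  0.07  ]
wp end 5 [ 0.5129 -0.305   0.0241]
[[-0.4,0.22,0.98,0,-0.01,0.28,60],[-0.39,0.22,0.98,-0.01,-0.01,0.28,60],[0,0,0.51,0,0,0,60],[0,0,0.51,0,0,0,60],[0,0,0.51,0,0,0,60]]
```

Call:
apply_moves --pt "-0.4 0.22 0.98 0 0 0.28 60" --pt "-0.39 0.22 0.98 0 0 0.28 60" --pt "0 0 0.51 0 0 0 50" --pt "0 0 0.51 0 0 0 40" --pt "0 0 0.51 0 0 0 30"

```text
time_s: 3.8
ee_pos: [0.5129, -0.3038, 0.0236]
tcp_rot: [-0.001, 0.864, 0.504, 0.0]
contact_force: [-0.1, -0.4, -0.0]
width: 0.0416
```

Call:
apply_moves --pt "0 0 0 0 0 0 5" --pt "0 0 0 0 0 0 5" --pt "0 0 0 0 0 0 5" --pt "0 0 0 0 0 0 5" --newtons 25

```text
time_s: 4.2
ee_pos: [0.5136, -0.304, 0.0256]
tcp_rot: [0.0, 0.864, 0.504, 0.001]
contact_force: [-0.5, -0.2, 0.1]
width: 0.0095
```

```bash
python3 -c "
from pl import *
now()
a=np.radians(-11.3);O=np.array([.6297,.024])
def th(x,y): return O+np.array([np.cos(a)*x-np.sin(a)*y,np.sin(a)*x+np.cos(a)*y])
for y in (-.27,-.2,-.08,-.1): print(y,th(0,y))
im,d=cap('scene','g'); im2,d=cap('top','g')
A=cv2.resize(im[180:310,240:400],None,fx=3,fy=3,interpolation=2);B=cv2.resize(im2[190:290,320:480],None,fx=3,fy=3,interpolation=2)
cv2.imwrite('pics/g.png',np.vstack([A,B])[:,:,::-1])
"
```

```text
t 4.2 pos [ 0.5136 -0.304   0.0256] yang -29.46 zax [ 1.7e-03  4.0e-04 -1.0e+00] F [-0.46 -0.2   0.09] T [-0.11   0.101  0.027] w 9.5
-0.27 [ 0.57679454 -0.24076596]
-0.2 [ 0.59051077 -0.17212293]
-0.08 [ 0.61402431 -0.05444917]
-0.1 [ 0.61010539 -0.07406147]
```

View pics/g.png

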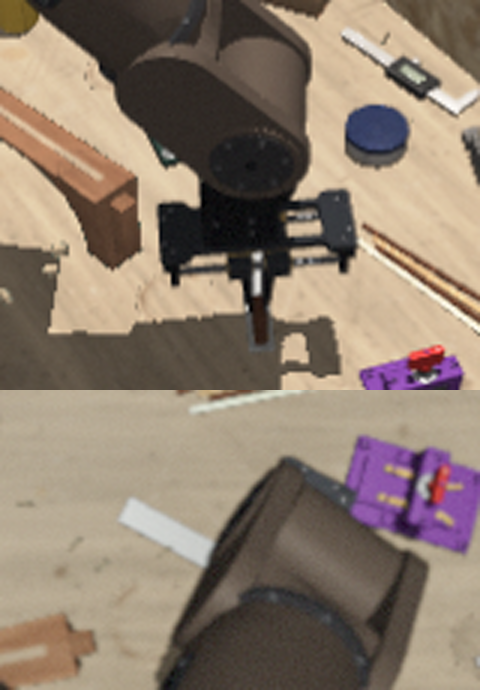

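Call:
apply_moves --pt "0 0 0 0 0 0 5" --pt "0 0 0 0 0 0 5"

```text
time_s: 4.5
ee_pos: [0.5133, -0.3038, 0.0249]
tcp_rot: [-0.0, 0.864, 0.504, 0.001]
contact_force: [-0.2, -0.3, -0.8]
width: 0.0052
```

```bash
python3 -c "
from pl import *
now(); print(readout.observe()['qpos'])
im,d=load('scene','g')
P=cloud('scene',d)
for (x,y) in [(258,320),(258,300),(258,280),(258,270),(258,260),(248,270),(268,270),(250,340),(262,342)]:
    u,v=240+x/3,180+y/3; print((x,y),im[int(v),int(u)],P[int(v),int(u)].round(4))
A=cv2.resize(im[255:305,300:350],None,fx=12,fy=12,interpolation=2);cv2.imwrite('pics/g2.png',A[:,:,::-1])
"
```

```text
t 4.5 pos [ 0.5133 -0.3038  0.0249] yang -29.46 zax [ 9.e-04  1.e-03 -1.e+00] F [-0.19 -0.25 -0.82] T [-0.019  0.1   -0.012] w 5.2
[-0.64579267  0.6500483   1.77448933  0.00199901  0.71698055 -0.13315855]
(258, 320) [49 31 22] [ 0.5052 -0.3187  0.0505]
(258, 300) [45 29 23] [ 0.5177 -0.3006  0.0503]
(258, 280) [201 199 194] [ 0.5518 -0.2511  0.0061]
(258, 270) [165 163 161] [ 0.5596 -0.24    0.0037]
(258, 260) [173 172 170] [ 0.5688 -0.2266  0.0034]
(248, 270) [24 25 28] [ 0.4854 -0.3291  0.1513]
(268, 270) [30 27 26] [ 0.5019 -0.339   0.1496]
(250, 340) [84 83 81] [ 0.4999 -0.3101  0.0099]
(262, 342) [54 43 36] [ 0.5076 -0.3198  0.0098]
```

View pics/g2.png

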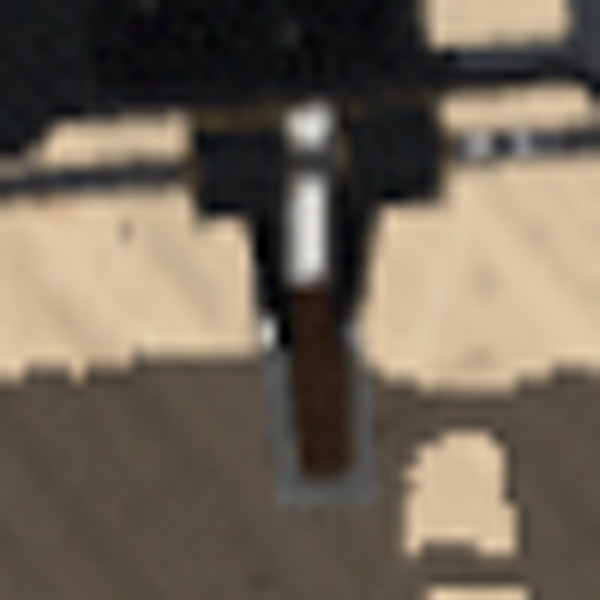

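```bash
python3 -c "
from pl import *
now()
im,d=cap('scene','g3')
A=cv2.resize(im[255:305,300:350],None,fx=10,fy=10,interpolation=2);
im,d=cap('top','g3');B=cv2.resize(im[205:255,350:400],None,fx=10,fy=10,interpolation=2)
cv2.imwrite('pics/g3.png',np.hstack([A,B])[:500,:800,::-1])
"
```

```text
t 4.5 pos [ 0.5133 -0.3038  0.0249] yang -29.46 zax [ 9.e-04  1.e-03 -1.e+00] F [-0.19 -0.25 -0.82] T [-0.019  0.1   -0.012] w 5.2
```

View pics/g3.png

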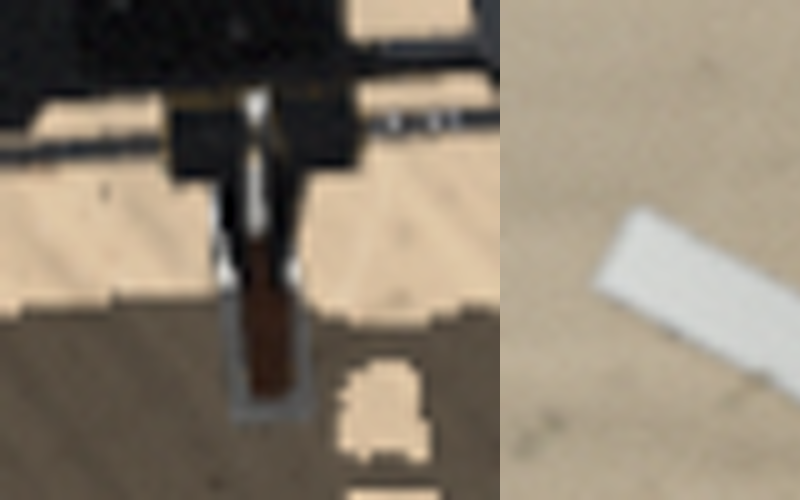

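```bash
python3 -c "
from pl import *
p,r=now()
m=eyes.camera_model('scene');K=np.array(m['intrinsics']);E=np.array(m['extrinsics']);D=np.array(m['distortion'])
pr=lambda P:cv2.projectPoints(np.array([P],float),cv2.Rodrigues(E[:3,:3])[0],E[:3,3],K,D)[0][0,0]
crop=lambda P:((pr(P)-[300,255])*10).round()
M=r.as_matrix()
for n,o in dict(tcp=(0,0,0),tip=(0,0,.011),tipxp=(.01,0,.011),tipxm=(-.01,0,.011),up5=(0,0,-.05),up67=(0,0,-.067)).items(): print(n,crop(p+M@np.array(o)))
a=np.radians(-29.5);ax=lambda y,z:(.5128-np.sin(a)*y,-.3045+np.cos(a)*y,z)
for y in (-.017,.017):
  for z in (.006,.05): print('grip',y,z,crop(ax(y,z)))
print('tailend',crop(ax(-.02,.006)))
P=cloud('scene',load('scene','g3')[1])
for (x,y) in [(258,390),(258,370),(265,350),(265,330),(265,300),(260,280),(256,260),(256,245),(235,230),(280,240),(240,260),(285,265),(270,408)]: print((x,y),P[int(255+y/10),int(300+x/10)].round(4))
"
```

```text
t 4.6 pos [ 0.5133 -0.3038  0.0249] yang -29.46 zax [ 7.0e-04  1.1e-03 -1.0e+00] F [-0.35 -0.01 -0.45] T [-0.105  0.098 -0.004] w 4.9
tcp [254. 315.]
tip [255. 337.]
tipxp [252. 310.]
tipxm [258. 364.]
up5 [253. 213.]
up67 [253. 177.]
grip -0.017 0.006 [260. 401.]
grip -0.017 0.05 [259. 314.]
grip 0.017 0.006 [250. 309.]
grip 0.017 0.05 [249. 221.]
tailend [261. 410.]
(258, 390) [ 0.5031 -0.3158  0.0089]
(258, 370) [ 0.5026 -0.3167  0.0204]
(265, 350) [ 0.5051 -0.3184  0.0305]
(265, 330) [ 0.5043 -0.3197  0.0425]
(265, 300) [ 0.5065 -0.3168  0.0523]
(260, 280) [ 0.5133 -0.307   0.046 ]
(256, 260) [ 0.513  -0.3023  0.0508]
(256, 245) [ 0.516  -0.298   0.0536]
(235, 230) [ 0.502  -0.3085  0.0804]
(280, 240) [ 0.5145 -0.3158  0.074 ]
(240, 260) [ 0.5028 -0.3122  0.0694]
(285, 265) [ 0.5146 -0.3155  0.064 ]
(270, 408) [ 0.5071 -0.3205  0.0059]
```

Call:
apply_moves --pt "0 0 0 0 0 0 40" --pt "0 0 0 0 0 0 40" --pt "0 0 0 0 0 0 40" --pt "0 0 -1 0 0 0 40" --pt "0 0 -1 0 0 0 40" --pt "0 0 -0.5 0 0 0 40" --pt "0 0 0 0 0 0 40"

```text
time_s: 5.3
ee_pos: [0.514, -0.3045, 0.1018]
tcp_rot: [0.001, 0.864, 0.504, 0.001]
contact_force: [0.1, 0.1, 0.9]
width: 0.0399
```

```bash
python3 -c "
from pl import *
p,r=now()
im,d=cap('scene','h')
m=eyes.camera_model('scene');K=np.array(m['intrinsics']);E=np.array(m['extrinsics']);D=np.array(m['distortion'])
pr=lambda P:cv2.projectPoints(np.array([P],float),cv2.Rodrigues(E[:3,:3])[0],E[:3,3],K,D)[0][0,0]
M=r.as_matrix()
A=cv2.resize(im[230:310,280:380],None,fx=8,fy=8,interpolation=2)[:,:,::-1].copy()
for o in [(0,.022,.011),(0,-.022,.011),(-.01,.022,.011),(-.01,-.022,.011),(0,0,-.067)]:
    u=((pr(p+M@np.array(o))-[280,230]+.5)*8).astype(int); cv2.circle(A,tuple(u.tolist()),3,(0,255,0),-1)
cv2.imwrite('pics/h.png',A[:600,:800])
"
```

```text
t 5.3 pos [ 0.514  -0.3045  0.1018] yang -29.46 zax [ 0.0036 -0.001  -1.    ] F [0.08 0.08 0.93] T [-0.134  0.081  0.008] w 39.9
```

View pics/h.png

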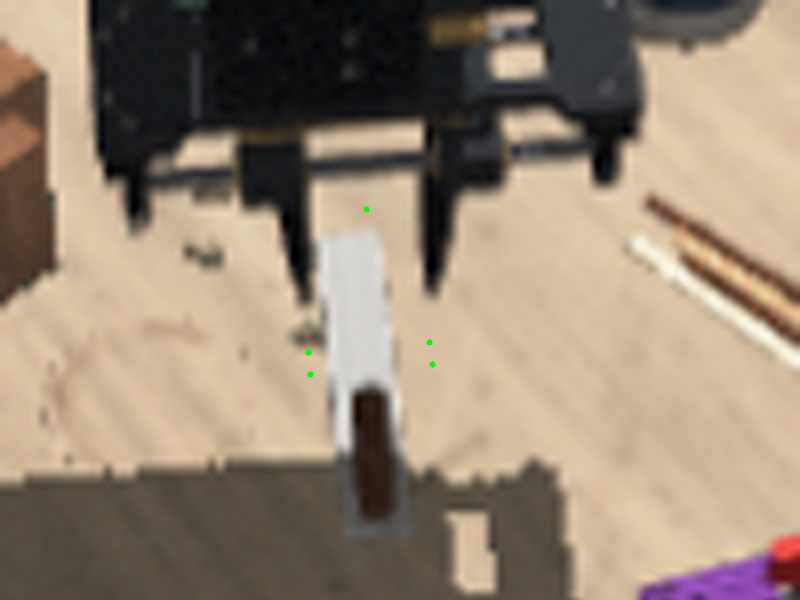

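```bash
python3 -c "
from pl import *
p,r=now()
im,d=load('scene','h');P=cloud('scene',d);M=r.as_matrix()
for (x,y) in [(432,280),(434,265),(436,250),(438,230),(440,210),(440,190),(300,290),(297,270),(293,250),(290,230),(288,210),(270,190),(480,170),(135,215),(605,170),(350,100),(350,30)]:
    q=P[int(230+y/8),int(280+x/8)]; print((x,y),im[int(230+y/8),int(280+x/8)],q.round(4),'tool',(M.T@(q-p)).round(4))
im,d=cap('top','h');P=cloud('top',d);T=(P-p)@M; m=(d>0)&(abs(T[...,0])<.1)&(abs(T[...,1])<.15)&(T[...,2]<-.03)&(T[...,2]>-.25); t=T[m]; print(m.sum(),t.min(0),t.max(0))
v,u=np.nonzero(m);print(u.min(),u.max(),v.min(),v.max())
"
```

```text
t 5.35 pos [ 0.5134 -0.304   0.1002] yang -29.46 zax [ 1.9e-03  3.0e-04 -1.0e+00] F [ 0.71  0.05 -0.1 ] T [-0.061  0.145  0.001] w 39.8
(432, 280) [79 70 59] [ 0.5287 -0.3252  0.1381] tool [-0.0109  0.0238 -0.0378]
(434, 265) [15 16 17] [ 0.5277 -0.3266  0.149 ] tool [-0.0125  0.0236 -0.0488]
(436, 250) [13 12 15] [ 0.5277 -0.3265  0.1577] tool [-0.0124  0.0236 -0.0574]
(438, 230) [15 13 15] [ 0.527  -0.3274  0.1721] tool [-0.0136  0.0234 -0.0718]
(440, 210) [16 15 14] [ 0.5294 -0.3286  0.1801] tool [-0.0134  0.0261 -0.0799]
(440, 190) [19 18 23] [ 0.0429 -0.9971  1.1742] tool [-0.8336 -0.0672 -1.075 ]
(300, 290) [89 80 69] [ 0.4864 -0.303   0.1413] tool [-0.0124 -0.024  -0.0411]
(297, 270) [14 14 21] [ 0.486  -0.3041  0.1559] tool [-0.0135 -0.0238 -0.0558]
(293, 250) [11 12 13] [ 0.4851 -0.3007  0.1619] tool [-0.011  -0.0262 -0.0617]
(290, 230) [12 13 15] [ 0.4838 -0.3033  0.1784] tool [-0.0139 -0.026  -0.0782]
(288, 210) [18 17 19] [ 0.485  -0.3018  0.1846] tool [-0.012  -0.0257 -0.0844]
(270, 190) [25 24 27] [ 0.4655 -0.3182  0.2264] tool [-0.0358 -0.0345 -0.1263]
(480, 170) [23 23 25] [ 0.5273 -0.3536  0.2267] tool [-0.0362  0.0367 -0.1264]
(135, 215) [15 15 16] [ 0.427  -0.2949  0.2178] tool [-0.0344 -0.0796 -0.1177]
(605, 170) [23 23 25] [ 0.5613 -0.3741  0.2232] tool [-0.0373  0.0764 -0.1229]
(350, 100) [12 14 18] [ 0.4956 -0.3214  0.2532] tool [-0.0236 -0.0067 -0.153 ]
(350, 30) [20 22 22] [ 0.49   -0.3306  0.2995] tool [-0.0344 -0.007  -0.1993]
130 [-0.03378582  0.07240158 -0.15354658] [ 0.03546375  0.08795803 -0.13593498]
419 447 209 227
```

Call:
apply_moves --pt "0 0 1 0 0 0 40" --pt "0 0 1 0 0 0 40" --pt "0 0 0.7 0 0 0 40" --pt "0 0 0.4 0 0 0 40" --pt "0 0 0.3 0 0 0 40" --pt "0 0 0.3 0 0 0 40" --pt "0 0 0 0 0 0 30"

```text
time_s: 6.1
ee_pos: [0.513, -0.3036, -0.012]
tcp_rot: [-0.001, 0.864, 0.504, 0.0]
contact_force: [0.6, 0.3, -0.9]
width: 0.0361
```

Call:
apply_moves --pt "0 0 0 0 0 0 5" --pt "0 0 0 0 0 0 5" --pt "0 0 0 0 0 0 5" --pt "0 0 0 0 0 0 5" --pt "0 0 0 0 0 0 5" --newtons 25

```text
time_s: 6.6
ee_pos: [0.5137, -0.304, -0.0106]
tcp_rot: [0.0, 0.864, 0.504, 0.001]
contact_force: [0.1, -1.5, 6.3]
width: 0.0139
```

```bash
cat >> pl.py <<'E'
TA=-11.3
def th(x,y,O=(.6297,.024)):
    a=np.radians(TA); return O[0]+np.cos(a)*x-np.sin(a)*y,O[1]+np.sin(a)*x+np.cos(a)*y
def inth(p,O=(.6297,.024)):
    a=np.radians(TA); d=np.array(p[:2])-O; return np.array([np.cos(a)*d[0]+np.sin(a)*d[1],-np.sin(a)*d[0]+np.cos(a)*d[1]])
E
python3 -c "
from pl import *
plan([(.5137,-.304,.034,-29.5,5,25),(*th(0,-.235),.036,TA,5,30),(*th(0,-.190),.036,TA,5,25)])"
```

```text
t 6.6 pos [ 0.5137 -0.304  -0.0106] yang -29.46 zax [ 1.7e-03  3.0e-04 -1.0e+00] F [ 0.15 -1.51  6.33] T [-0.081  0.141  0.023] w 13.9
wp end 2 [ 0.5136 -0.3041  0.0341]
wp end 6 [ 0.5835 -0.2063  0.0359]
wp end 8 [ 0.5924 -0.1622  0.036 ]
[[0,0,-0.74,0.01,-0.01,0,5],[0,0,-0.75,0.01,0,0.01,5],[1,0.11,-0.02,0,0,-0.91,5],[0.98,0.18,-0.01,0,0,-0.91,5],[0.97,0.26,-0.02,0,0,-0.91,5],[0.94,0.34,-0.01,0,0,-0.91,5],[0.75,0,0,0,0,0,5],[0.75,0,0,0,0,0,5]]
```

Call:
apply_moves --pt "0 0 -0.74 0 0 0 5" --pt "0 0 -0.75 0 0 0 5" --pt "1 0.11 -0.02 0 0 -0.91 5" --pt "0.98 0.18 -0.01 0 0 -0.91 5" --pt "0.97 0.26 -0.02 0 0 -0.91 5" --pt "0.94 0.34 -0.01 0 0 -0.91 5" --newtons 40

```text
time_s: 7.2
ee_pos: [0.5834, -0.2049, 0.0354]
tcp_rot: [-0.001, 0.772, 0.636, 0.0]
contact_force: [0.7, -0.7, -0.4]
width: 0.0137
```

```bash
python3 -c "
from pl import *
p,r=now(); print(inth(p))
im,d=cap('top','i');cap('scene','i')
A=cv2.resize(im[180:260,250:390],None,fx=5.5,fy=5.5,interpolation=2)[:,:,::-1]
cv2.imwrite('pics/i.png',A)
P=cloud('top',d)
"
```

```text
t 7.2 pos [ 0.5834 -0.2049  0.0354] yang -11.09 zax [ 1.0e-04  1.4e-03 -1.0e+00] F [ 0.68 -0.7  -0.38] T [-0.12   0.022  0.03 ] w 13.7
[-0.0005642  -0.23355027]
```

View pics/i.png

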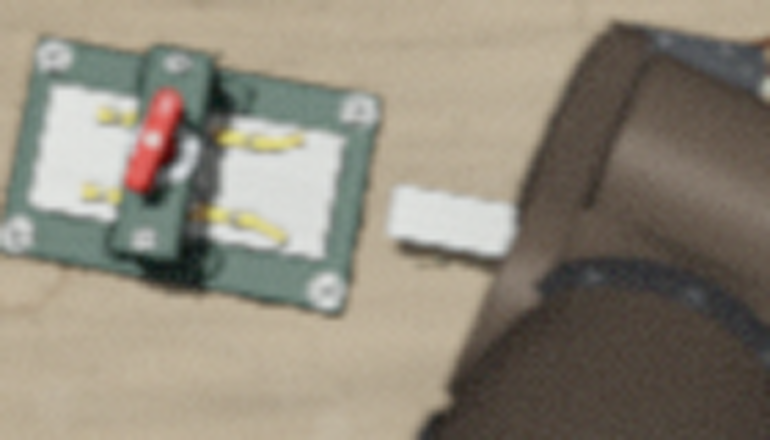

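```bash
python3 -c "
from pl import *
c=lambda x,y:((x+.5)/5.5-.5+250,(y+.5)/5.5-.5+180)
for n,x,y,z in [('n1',394,184,.051),('n2',386,237,.051),('t1',512,200,.051),('t2',500,257,.051),('fu',225,137,.032),('fu2',262,145,.032),('fuL',105,115,.032),('fl',205,211,.032),('fl2',240,218,.032),('flL',90,192,.032),('flareU',300,140,.032),('flareL',284,240,.032)]:
    print(n,(inth(world('top',*c(x,y),z=z))*1000).round(1))
P=cloud('top',load('top','i')[1]); print([P[int(c(x,215)[1]),int(c(x,215)[0])].round(4)[2] for x in range(400,505,10)])
"
```

```text
n1 [   9.7 -109.5]
n2 [ -17.1 -110.4]
t1 [  12.3 -168.8]
t2 [ -16.7 -167.8]
fu [ 19.7 -20.3]
fu2 [ 19.1 -39.6]
fuL [19.8 42.1]
fl [-19.1 -17.5]
fl2 [-19.4 -35.6]
flL [-20.2  41.8]
flareU [ 25.1 -58.1]
flareL [-26.4 -59.6]
[np.float64(0.0536), np.float64(0.0482), np.float64(0.0509), np.float64(0.0536), np.float64(0.0524), np.float64(0.0496), np.float64(0.0519), np.float64(0.0505), np.float64(0.0517), np.float64(0.0533), np.float64(0.0525)]
```

Call:
apply_moves --pt "0 0.02 0 0 0 0.3 5" --pt "0.72 -0.02 0 0 0 0 5" --pt "0.72 -0.02 0.1 0 0 0 5" --pt "0 0 0.2 0 0 0 5" --pt "0 0 0.2 0 0 0 5" --pt "0 0 0.13 0 0 0 5" --pt "0 0 0 0 0 0 5"

```text
time_s: 8.0
ee_pos: [0.5915, -0.1646, 0.0158]
tcp_rot: [-0.001, 0.782, 0.624, 0.0]
contact_force: [-0.1, 0.2, -1.2]
width: 0.0142
```

```bash
python3 -c "
from pl import *
p,r=now(); print(inth(p)); im,d=cap('top','j')
P=cloud('top',d); print(readout.observe()['contact_force'])
Q=P[195:235,270:330].reshape(-1,3); q=np.array([inth(k) for k in Q])
A=cv2.resize(im[180:260,250:390],None,fx=5.5,fy=5.5,interpolation=2)[:,:,::-1]
cv2.imwrite('pics/j.png',A)
"
```

```text
t 8.0 pos [ 0.5915 -0.1646  0.0158] yang -12.85 zax [-5.0e-04  1.5e-03 -1.0e+00] F [-0.1   0.17 -1.21] T [-0.091  0.123  0.052] w 14.2
[-0.0005434  -0.19243853]
[-0.15629864  0.82002818 -1.85599621]
```

View pics/j.png

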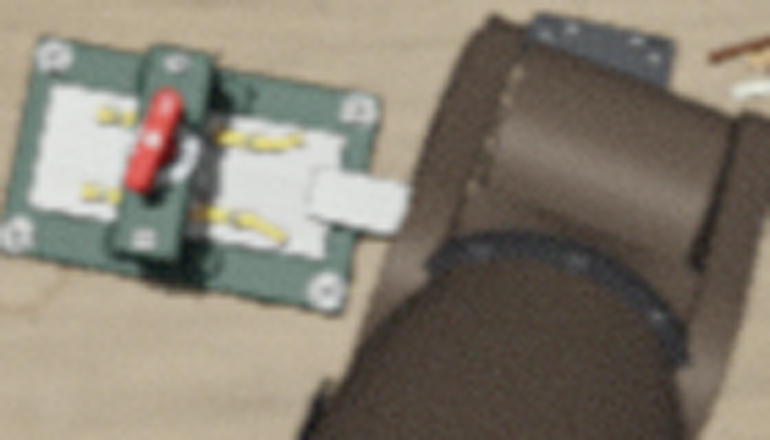

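Call:
apply_moves --pt "0 0 0.04 0 0 0 5" --pt "0 0 0 0 0 0 5"

```text
time_s: 8.25
ee_pos: [0.592, -0.164, 0.0154]
tcp_rot: [-0.0, 0.781, 0.624, 0.001]
contact_force: [0.4, -0.2, -1.4]
width: 0.0141
```

Call:
apply_moves --pt "0 0 0.02 0 0 0 5" --pt "0 0 0 0 0 0 5"

```text
time_s: 8.45
ee_pos: [0.5921, -0.1637, 0.0148]
tcp_rot: [-0.0, 0.781, 0.624, 0.001]
contact_force: [1.4, 0.3, -1.1]
width: 0.0138
```

Call:
apply_moves --pt "0 0 0.02 0 0 0 5" --pt "0 0 0 0 0 0 5"

```text
time_s: 8.65
ee_pos: [0.5921, -0.1637, 0.0142]
tcp_rot: [-0.0, 0.781, 0.624, 0.001]
contact_force: [0.6, -0.8, -2.1]
width: 0.0138
```

Call:
apply_moves --pt "0.5 -0.01 0.01 0 0 0 5" --pt "0.5 -0.01 0.01 0 0 0 5" --pt "0.4 -0.01 0 0 0 0 5"

```text
time_s: 8.95
ee_pos: [0.6006, -0.1207, 0.0136]
tcp_rot: [-0.0, 0.781, 0.624, 0.001]
contact_force: [0.4, -0.8, -0.9]
width: 0.0138
```

Call:
apply_moves --pt "0.4 -0.01 0 0 0 0 5" --pt "0 0 0 0 0 0 5"

```text
time_s: 9.15
ee_pos: [0.6031, -0.1088, 0.0136]
tcp_rot: [-0.0, 0.781, 0.625, 0.001]
contact_force: [0.3, -0.3, -1.0]
width: 0.0136
```

Call:
apply_moves --pt "0.3 -0.01 0 0 0 0 5" --pt "0.3 -0.01 0 0 0 0 5" --pt "0 0 0 0 0 0 5"

```text
time_s: 9.45
ee_pos: [0.6063, -0.0921, 0.0137]
tcp_rot: [-0.0, 0.781, 0.624, 0.001]
contact_force: [1.0, 0.1, -1.2]
width: 0.0138
```

Call:
apply_moves --pt "0.4 -0.01 0 0 0 0 5" --pt "0.4 -0.01 0 0 0 0 5" --pt "0.4 -0.01 0 0 0 0 5" --pt "0 0 0.02 0 0 0 5" --pt "0 0 0 0 0 0 5"

```text
time_s: 9.95
ee_pos: [0.6136, -0.057, 0.0134]
tcp_rot: [-0.0, 0.781, 0.625, 0.001]
contact_force: [-0.3, 2.1, 3.5]
width: 0.0139
```

```bash
python3 -c "
from pl import *
p,r=now(); print(inth(p))"
```

```text
t 9.95 pos [ 0.6136 -0.057   0.0134] yang -12.71 zax [ 0.0014  0.0013 -1.    ] F [-0.27  2.15  3.49] T [ 0.392 -0.017  0.017] w 13.9
[ 0.00012072 -0.08252684]
```

Call:
apply_moves --pt "0 0 0 0 0 0 45" --pt "0 0 0 0 0 0 45" --pt "0 0 0 0 0 0 45" --pt "0 0 0 0 0 0 45" --pt "0 0 -0.5 0 0 0 45" --pt "0 0 -1 0 0 0 50" --pt "0 0 -1 0 0 0 50" --pt "0 0 -1 0 0 0 50"

```text
time_s: 10.75
ee_pos: [0.6131, -0.058, 0.1203]
tcp_rot: [-0.0, 0.781, 0.624, 0.001]
contact_force: [0.2, -1.1, -0.2]
width: 0.05
```

```bash
python3 -c "
from pl import *
plan([(.607,-.05,.162,0,50,40),(.6295,.024,.162,75,50,40),(.6295,.024,.094,75,50,24)])"
```

```text
t 10.75 pos [ 0.6131 -0.058   0.1203] yang -12.77 zax [ 0.0011  0.001  -1.    ] F [ 0.18 -1.08 -0.24] T [-0.125  0.029  0.009] w 50.0
wp end 3 [ 0.6069 -0.0501  0.162 ]
wp end 18 [0.6294 0.024  0.1621]
wp end 21 [0.6295 0.024  0.094 ]
[[0.11,-0.13,-0.69,0,0,-0.85,50],[0.11,-0.12,-0.7,0.01,-0.01,-0.85,50],[0,0,0,0,0,-0.85,50],[0.82,0.25,0,0,0,-1,50],[0.8,0.32,0,0,0,-1,50],[0.77,0.39,0,0,0,-1,50],[0,0,0,0,0,-1,50],[0,0,0,0,0,-1,50]]
[[0,0,0,0,0,-1,50],[0,0,0,0,0,-1,50],[0,0,0,0,0,-1,50],[0,0,0,0,0,-1,50],[0,0,0,0,0,-1,50],[0,0,0,0,0,-1,50],[0,0,0,0,0,-1,50],[0,0,0,0,0,-1,50]]
[[0,0,0,0,0,-1,50],[0,0,0,0,0,-1,50],[0,0,0.76,0,0,0,50],[0,0,0.75,0,0,0,50],[0,0,0.76,0,0,0,50]]
```

Call:
apply_moves --pt "0.11 -0.13 -0.69 0 0 -0.85 50" --pt "0.11 -0.12 -0.7 0 0 -0.85 50" --pt "0 0 0 0 0 -0.85 50" --pt "0.82 0.25 0 0 0 -1 50" --pt "0.8 0.32 0 0 0 -1 50" --pt "0.77 0.39 0 0 0 -1 50" --pt "0 0 0 0 0 -1 50" --pt "0 0 0 0 0 -1 50"

```text
time_s: 11.55
ee_pos: [0.6296, 0.0249, 0.161]
tcp_rot: [0.0, 0.535, 0.845, 0.001]
contact_force: [0.2, -0.5, -0.4]
width: 0.0503
```

Call:
apply_moves --pt "0 0 0 0 0 -1 50" --pt "0 0 0 0 0 -1 50" --pt "0 0 0 0 0 -1 50" --pt "0 0 0 0 0 -1 50" --pt "0 0 0 0 0 -1 50" --pt "0 0 0 0 0 -1 50" --pt "0 0 0 0 0 -1 50" --pt "0 0 0 0 0 -1 50"

```text
time_s: 12.35
ee_pos: [0.6295, 0.024, 0.1611]
tcp_rot: [0.001, 0.215, 0.977, 0.001]
contact_force: [-0.5, -0.3, 0.3]
width: 0.05
```

Call:
apply_moves --pt "0 0 0 0 0 -1 50" --pt "0 0 0 0 0 -1 50"

```text
time_s: 12.55
ee_pos: [0.6295, 0.024, 0.1611]
tcp_rot: [0.001, 0.129, 0.992, 0.001]
contact_force: [-0.8, -0.2, -1.0]
width: 0.0499
```

```bash
python3 -c "
from pl import *
p,r=now();print(readout.observe()['qpos'].round(2))
im,d=cap('scene','k')
A=cv2.resize(im[150:240,260:350],None,fx=6.5,fy=6.5,interpolation=2)[:,:,::-1].copy()
m=eyes.camera_model('scene');K=np.array(m['intrinsics']);E=np.array(m['extrinsics']);D=np.array(m['distortion'])
pr=lambda P:cv2.projectPoints(np.array([P],float),cv2.Rodrigues(E[:3,:3])[0],E[:3,3],K,D)[0][0,0]
M=r.as_matrix()
for P,c in [(p+[0,0,.04]+M@np.array([0,.025,.011]),(0,255,0)),(p+[0,0,.04]+M@np.array([0,-.025,.011]),(0,255,0)),((*th(0,0),.152),(255,0,0)),((*th(0,-.083),.074),(0,255,255)),((*th(0,.042),.027),(255,255,0))]:
    u=((pr(P)-[260,150]+.5)*6.5).astype(int); cv2.circle(A,tuple(u.tolist()),3,c,-1)
cv2.imwrite('pics/k.png',A)"
```

```text
t 12.55 pos [0.6295 0.024  0.1611] yang 75.19 zax [ 0.0015  0.0011 -1.    ] F [-0.8  -0.18 -1.04] T [-0.017  0.052  0.008] w 49.9
[-0.07  0.52  1.58  0.    1.04 -1.38]
```

View pics/k.png

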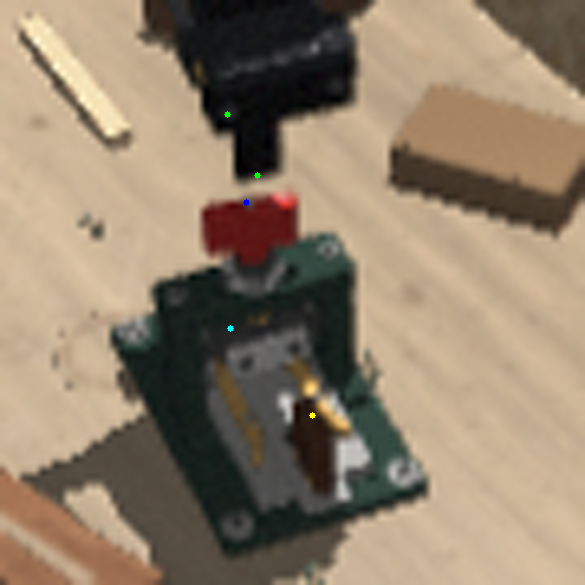

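Call:
apply_moves --pt "0 0 0.76 0 0 0 40" --pt "0 0 0.75 0 0 0 30" --pt "0 0 0.74 0 0 0 28" --pt "0 0 0 0 0 0 5" --pt "0 0 0 0 0 0 5" --pt "0 0 0 0 0 0 5" --pt "0 0 0 0 0 0 5" --newtons 40

```text
time_s: 13.3
ee_pos: [0.6299, 0.0246, 0.0936]
tcp_rot: [0.001, 0.131, 0.991, 0.001]
contact_force: [-1.6, 4.0, 0.4]
width: 0.0115
```

```bash
python3 -c "
from pl import *
now()"
```

```text
t 13.3 pos [0.6299 0.0246 0.0936] yang 74.97 zax [ 0.0018  0.0016 -1.    ] F [-1.55  4.02  0.37] T [ 0.755  0.181 -0.033] w 11.5
```

Call:
apply_moves --pt "0 0 0 0 0 1 5" --pt "0 0 0 0 0 1 5" --pt "0 0 0 0 0 1 5" --pt "0 0 0 0 0 1 5" --pt "0 0 0 0 0 1 5" --pt "0 0 0 0 0 1 5" --pt "0 0 0 0 0 1 5"

```text
time_s: 14.0
ee_pos: [0.6305, 0.0256, 0.0936]
tcp_rot: [0.001, 0.424, 0.906, 0.002]
contact_force: [3.5, 11.9, -1.6]
width: 0.0122
```

```bash
python3 -c "
from pl import *
now()"
```

```text
t 14.0 pos [0.6305 0.0256 0.0936] yang 39.78 zax [ 0.0035  0.0028 -1.    ] F [ 3.47 11.88 -1.58] T [ 1.889 -0.528  0.096] w 12.2
```

Call:
apply_moves --pt "0 0 0 0 0 1 5" --pt "0 0 0 0 0 1 5" --pt "0 0 0 0 0 1 5" --pt "0 0 0 0 0 1 5"

```text
time_s: 14.4
ee_pos: [0.6312, 0.026, 0.0936]
tcp_rot: [0.001, 0.575, 0.818, 0.003]
contact_force: [7.4, 14.0, -3.7]
width: 0.0121
```

```bash
python3 -c "
from pl import *
now()"
```

```text
t 14.4 pos [0.6312 0.026  0.0936] yang 19.78 zax [ 0.0049  0.0032 -1.    ] F [ 7.37 13.99 -3.72] T [ 2.227 -1.089  0.121] w 12.1
```

Call:
apply_moves --pt "0 0 0 0 0 1 5" --pt "0 0 0 0 0 1 5" --pt "0 0 0 0 0 1 5"

```text
time_s: 14.7
ee_pos: [0.6317, 0.0261, 0.0937]
tcp_rot: [0.001, 0.677, 0.736, 0.003]
contact_force: [10.4, 13.9, -5.7]
width: 0.0117
```

```bash
python3 -c "
from pl import *
now()"
```

```text
t 14.7 pos [0.6317 0.0261 0.0937] yang 4.78 zax [ 0.006   0.0033 -1.    ] F [10.37 13.87 -5.74] T [ 2.268 -1.473  0.127] w 11.7
```

Call:
apply_moves --pt "0 0 0 0 0 0 45" --pt "0 0 0 0 0 0 45" --pt "0 0 -0.6 0 0 0 45" --pt "0 0 -0.8 0 0 0 45"

```text
time_s: 15.1
ee_pos: [0.629, 0.0237, 0.1345]
tcp_rot: [-0.001, 0.676, 0.737, -0.0]
contact_force: [-0.6, 0.3, -0.7]
width: 0.0386
```

```bash
python3 -c "
from pl import *
plan([(.6131,-.0575,.135,-12.75,45,40),(.6131,-.0575,.014,-12.75,40,30)])"
```

```text
t 15.1 pos [0.629  0.0237 0.1345] yang 5.01 zax [-1.2e-03  9.0e-04 -1.0e+00] F [-0.56  0.32 -0.66] T [-0.059  0.061 -0.027] w 38.6
wp end 4 [ 0.6132 -0.0576  0.1351]
wp end 9 [ 0.613  -0.0576  0.0139]
[[-0.88,-0.25,-0.01,0,0,0.89,45],[-0.9,-0.19,0,0,0,0.89,45],[-0.92,-0.11,-0.01,-0.01,0,0.89,45],[0,0,0,-0.01,-0.01,0.88,45],[0,0,0.81,0,0,0,40],[0,0,0.81,0,0,0,40],[0,0,0.81,0,0,0,40],[0,0,0.8,0,0,0,40]]
[[0,-0.01,0.81,0,0,0,40]]
```

Call:
apply_moves --pt "-0.88 -0.25 0 0 0 0.89 45" --pt "-0.9 -0.19 0 0 0 0.89 45" --pt "-0.92 -0.11 0 0 0 0.89 45" --pt "0 0 0.3 0 0 0.88 45" --pt "0 0 0.9 0 0 0 40" --pt "0 0 0.9 0 0 0 40" --pt "0 0 0.9 0 0 0 35" --pt "0 0 0.95 0 0 0 28"

```text
time_s: 15.9
ee_pos: [0.6141, -0.0577, 0.0157]
tcp_rot: [0.0, 0.781, 0.624, 0.001]
contact_force: [0.6, 0.3, -0.1]
width: 0.0315
```

Call:
apply_moves --pt "0 0 0.05 0 0 0 20" --pt "0 0 0 0 0 0 8" --pt "0 0 0 0 0 0 8" --pt "0 0 0 0 0 0 8" --newtons 15

```text
time_s: 16.3
ee_pos: [0.6144, -0.0573, 0.0157]
tcp_rot: [0.001, 0.781, 0.624, 0.001]
contact_force: [-0.4, 0.0, -1.2]
width: 0.0138
```

```bash
python3 -c "
from pl import *
now()"
```

```text
t 16.3 pos [ 0.6144 -0.0573  0.0157] yang -12.75 zax [ 2.6e-03  7.0e-04 -1.0e+00] F [-0.41  0.02 -1.18] T [-0.14   0.042  0.023] w 13.8
```

Call:
apply_moves --pt "-0.04 0 0 0 0 0 8" --pt "-0.04 0 0 0 0 0 8" --pt "-0.04 0 0 0 0 0 8"

```text
time_s: 16.6
ee_pos: [0.6138, -0.0603, 0.0154]
tcp_rot: [0.0, 0.781, 0.624, 0.001]
contact_force: [1.1, 4.3, 7.1]
width: 0.014
```

Call:
apply_moves --pt "-0.04 0 0 0 0 0 8"

```text
time_s: 16.7
ee_pos: [0.6136, -0.0614, 0.0153]
tcp_rot: [0.0, 0.781, 0.624, 0.002]
contact_force: [1.6, 5.4, 6.4]
width: 0.0139
```

Call:
apply_moves --pt "0 0 -0.03 0 0 0 8" --pt "-0.04 0 0 0 0 0 8" --pt "-0.04 0 0 0 0 0 8"

```text
time_s: 17.0
ee_pos: [0.6124, -0.0641, 0.0154]
tcp_rot: [-0.0, 0.781, 0.624, 0.001]
contact_force: [0.1, 2.9, 2.1]
width: 0.0141
```

Call:
apply_moves --pt "-0.04 0 0 0 0 0 8"

```text
time_s: 17.1
ee_pos: [0.6121, -0.0653, 0.0154]
tcp_rot: [-0.0, 0.781, 0.624, 0.001]
contact_force: [-0.3, 2.7, 3.0]
width: 0.0139
```

```bash
python3 -c "
from pl import *
p,r=now();print(inth(p))"
```

```text
t 17.1 pos [ 0.6121 -0.0653  0.0154] yang -12.77 zax [ 0.0011  0.0013 -1.    ] F [-0.3   2.7   3.02] T [ 0.594 -0.078  0.013] w 13.9
[ 0.00026153 -0.09097516]
```

Call:
apply_moves --pt "0 0 -0.02 0 0 0 8" --pt "0.06 0 0 0 0 0 8" --pt "0.06 0 0 0 0 0 8"

```text
time_s: 17.4
ee_pos: [0.6126, -0.0618, 0.0155]
tcp_rot: [-0.0, 0.781, 0.624, 0.0]
contact_force: [0.1, 0.1, -1.9]
width: 0.0133
```

Call:
apply_moves --pt "0.06 0 0 0 0 0 8"

```text
time_s: 17.5
ee_pos: [0.6131, -0.0599, 0.0156]
tcp_rot: [-0.0, 0.781, 0.624, 0.0]
contact_force: [-0.8, 0.3, -0.7]
width: 0.0135
```

Call:
apply_moves --pt "0.06 0 0 0 0 0 8"

```text
time_s: 17.6
ee_pos: [0.6135, -0.0581, 0.0157]
tcp_rot: [-0.0, 0.781, 0.624, 0.001]
contact_force: [-0.1, -0.1, -1.3]
width: 0.014
```

Call:
apply_moves --pt "0 0 0 0 0 0 45" --pt "0 0 0 0 0 0 45" --pt "0 0 0 0 0 0 45" --pt "0 0 -0.6 0 0 0 45" --pt "0 0 -1 0 0 0 45" --pt "0 0 -1 0 0 0 45" --pt "0 0 -1 0 0 0 45" --pt "0 0 -0.5 0 0 -0.5 45"

```text
time_s: 18.4
ee_pos: [0.6142, -0.0586, 0.1416]
tcp_rot: [0.001, 0.767, 0.641, 0.002]
contact_force: [-0.1, -0.1, -0.3]
width: 0.045
```

```bash
python3 -c "
from pl import *
plan([(.632,.0265,.138,5,45,40),(.632,.0265,.094,5,30,24)])"
```

```text
t 18.4 pos [ 0.6142 -0.0586  0.1416] yang -10.25 zax [ 3.8e-03  5.0e-04 -1.0e+00] F [-0.07 -0.1  -0.26] T [-0.049  0.074  0.051] w 45.0
wp end 4 [0.632  0.0264 0.1381]
wp end 6 [0.632  0.0264 0.094 ]
[[0.97,0.03,0.04,0.01,0,-0.76,45],[0.96,0.09,0.04,0.01,0,-0.76,45],[0.95,0.15,0.04,0.01,0,-0.76,45],[0,0,0,0.01,-0.01,-0.77,45],[0,0,0.73,0,0,0,30],[0,0,0.74,0,0,0,30]]
```

Call:
apply_moves --pt "0.97 0.03 0.04 0 0 -0.76 45" --pt "0.96 0.09 0.04 0 0 -0.76 45" --pt "0.95 0.15 0.04 0 0 -0.76 45" --pt "0 0 0.2 0 0 -0.77 40" --pt "0 0 0.6 0 0 0 30" --pt "0 0 0.67 0 0 0 25" --pt "0 0 0 0 0 0 5" --pt "0 0 0 0 0 0 5" --newtons 40

```text
time_s: 19.2
ee_pos: [0.6314, 0.0266, 0.0915]
tcp_rot: [-0.0, 0.676, 0.737, 0.001]
contact_force: [0.5, -0.8, 0.1]
width: 0.0146
```

Call:
apply_moves --pt "0 0 0 0 0 0 5" --pt "0 0 0 0 0 0 5"

```text
time_s: 19.4
ee_pos: [0.6317, 0.0266, 0.0919]
tcp_rot: [0.0, 0.676, 0.737, 0.001]
contact_force: [0.8, 0.1, -1.6]
width: 0.0118
```

```bash
python3 -c "
from pl import *
now()"
```

```text
t 19.4 pos [0.6317 0.0266 0.0919] yang 4.99 zax [ 0.0017  0.0011 -1.    ] F [ 0.78  0.07 -1.63] T [-0.102 -0.08   0.031] w 11.8
```

Call:
apply_moves --pt "0 0 0 0 0 1 5" --pt "0 0 0 0 0 1 5" --pt "0 0 0 0 0 1 5" --pt "0 0 0 0 0 1 5" --pt "0 0 0 0 0 1 5" --pt "0 0 0 0 0 1 5" --pt "0 0 0 0 0 0.9 5"

```text
time_s: 20.1
ee_pos: [0.6331, 0.0263, 0.0919]
tcp_rot: [0.001, 0.865, 0.502, 0.002]
contact_force: [9.6, -2.3, -7.5]
width: 0.0118
```

```bash
python3 -c "
from pl import *
now()"
```

```text
t 20.1 pos [0.6331 0.0263 0.0919] yang -29.71 zax [ 4.9e-03  5.0e-04 -1.0e+00] F [ 9.6  -2.26 -7.48] T [-0.45  -1.374  0.099] w 11.8
```

Call:
apply_moves --pt "0 0 0 0 0 0 45" --pt "0 0 0 0 0 0 45" --pt "0 0 -0.7 0 0 0 45" --pt "0 0 -0.85 0 0 0 45"

```text
time_s: 20.5
ee_pos: [0.6306, 0.0267, 0.1379]
tcp_rot: [-0.001, 0.864, 0.504, -0.0]
contact_force: [-0.2, -1.0, -0.1]
width: 0.038
```

```bash
python3 -c "
from pl import *
plan([(.6137,-.0583,.13,-12.75,45,40),(.6137,-.0583,.0155,-12.75,40,30)])"
```

```text
t 20.5 pos [0.6306 0.0267 0.1379] yang -29.44 zax [-0.0014  0.0013 -1.    ] F [-0.23 -0.98 -0.09] T [-0.149  0.125  0.006] w 38.0
wp end 4 [ 0.6137 -0.0584  0.13  ]
wp end 8 [ 0.6137 -0.0584  0.0154]
[[-0.91,0.3,0.09,-0.01,0,-0.83,45],[-0.94,0.23,0.08,0,0,-0.84,45],[-0.95,0.17,0.09,0,0,-0.83,45],[0,0,0,-0.01,-0.01,-0.84,45],[0,0,0.95,0,0,0,40],[0,0,0.96,0,0,0,40],[0,0,0.95,0,0,0,40],[0,0,0.96,0,0,0,40]]
```

Call:
apply_moves --pt "-0.91 0.3 0.09 0 0 -0.83 45" --pt "-0.94 0.23 0.08 0 0 -0.84 45" --pt "-0.95 0.17 0.09 0 0 -0.83 45" --pt "0 0 0.3 0 0 -0.84 45" --pt "0 0 0.95 0 0 0 40" --pt "0 0 0.95 0 0 0 40" --pt "0 0 0.95 0 0 0 35" --pt "0 0 0.65 0 0 0 28"

```text
time_s: 21.3
ee_pos: [0.6138, -0.0581, 0.0145]
tcp_rot: [-0.001, 0.781, 0.624, 0.0]
contact_force: [0.0, 0.7, 0.6]
width: 0.0315
```

Call:
apply_moves --pt "0 0 0 0 0 0 20" --pt "0 0 0 0 0 0 8" --pt "0 0 0 0 0 0 8" --pt "0 0 0 0 0 0 8" --newtons 15

```text
time_s: 21.7
ee_pos: [0.6144, -0.0583, 0.0169]
tcp_rot: [0.0, 0.781, 0.624, 0.001]
contact_force: [-3.1, 0.4, 1.6]
width: 0.0142
```

```bash
python3 -c "
from pl import *
now()"
```

```text
t 21.7 pos [ 0.6144 -0.0583  0.0169] yang -12.78 zax [ 1.3e-03  9.0e-04 -1.0e+00] F [-3.11  0.41  1.56] T [-0.04   0.5    0.218] w 14.2
```

Call:
apply_moves --pt "-0.04 0 0 0 0 0 8" --pt "-0.04 0 0 0 0 0 8"

```text
time_s: 21.9
ee_pos: [0.6144, -0.0586, 0.0168]
tcp_rot: [-0.001, 0.782, 0.624, 0.002]
contact_force: [1.7, 19.7, 2.7]
width: 0.0138
```

Call:
apply_moves --pt "-0.04 0 0 0 0 0 8"

```text
time_s: 22.0
ee_pos: [0.6142, -0.0593, 0.0169]
tcp_rot: [-0.001, 0.782, 0.624, 0.002]
contact_force: [2.0, 21.1, 2.5]
width: 0.0141
```

Call:
apply_moves --pt "0.08 0 0 0 0 0 8" --pt "0 0 0 0 0 0 45" --pt "0 0 0 0 0 0 45" --pt "0 0 0 0 0 0 45" --pt "0 0 -0.6 0 0 0 45" --pt "0 0 -1 0 0 0 45" --pt "0 0 -1 0 0 0 45" --pt "0 0 -1 0 0 0 45"

```text
time_s: 22.8
ee_pos: [0.614, -0.0597, 0.1249]
tcp_rot: [-0.0, 0.782, 0.624, 0.001]
contact_force: [0.7, 0.2, -0.8]
width: 0.0449
```

```bash
python3 -c "
from pl import *
plan([(.6145,-.0570,.137,-16,45,40),(.632,.0265,.138,-29.6,45,40),(.632,.0265,.093,-29.6,30,24)])"
```

```text
t 22.8 pos [ 0.614  -0.0597  0.1249] yang -12.83 zax [ 6.0e-04  1.2e-03 -1.0e+00] F [ 0.66  0.18 -0.83] T [-0.057  0.064 -0.002] w 44.9
wp end 1 [ 0.6146 -0.0571  0.137 ]
wp end 4 [0.6321 0.0266 0.1381]
wp end 6 [0.6321 0.0266 0.0931]
[[0.09,0,-0.4,0,-0.02,0.63,45],[0.95,-0.07,-0.01,0,0,0.91,45],[0.94,-0.14,-0.01,0,0,0.91,45],[0.92,-0.22,-0.02,0,0,0.9,45],[0,0,0.75,0,0,0,30],[0,0,0.75,0,0,0,30]]
```

Call:
apply_moves --pt "0.09 0 -0.4 0 0 0.63 45" --pt "0.95 -0.07 0 0 0 0.91 45" --pt "0.94 -0.14 0 0 0 0.91 45" --pt "0.92 -0.22 0 0 0 0.9 40" --pt "0 0 0.75 0 0 0 30" --pt "0 0 0.75 0 0 0 25" --pt "0 0 0 0 0 0 5" --pt "0 0 0 0 0 0 5" --newtons 40

```text
time_s: 23.6
ee_pos: [0.6323, 0.0266, 0.0912]
tcp_rot: [-0.0, 0.864, 0.503, 0.0]
contact_force: [0.4, -1.2, 0.6]
width: 0.0142
```

Call:
apply_moves --pt "0 0 0 0 0 0 5" --pt "0 0 0 0 0 0 5"

```text
time_s: 23.8
ee_pos: [0.6331, 0.0262, 0.0916]
tcp_rot: [0.0, 0.864, 0.503, 0.001]
contact_force: [5.5, -1.8, -7.6]
width: 0.0116
```

```bash
python3 -c "
from pl import *
now()"
```

```text
t 23.8 pos [0.6331 0.0262 0.0916] yang -29.58 zax [ 2.8e-03  8.0e-04 -1.0e+00] F [ 5.5  -1.8  -7.63] T [-0.287 -0.673  0.08 ] w 11.6
```

Call:
apply_moves --pt "0 0 0 0 0 -1 5" --pt "0 0 0 0 0 -1 5" --pt "0 0 0 0 0 -1 5" --pt "0 0 0 0 0 -1 5" --pt "0 0 0 0 0 -0.7 5" --pt "0 0 0 0 0 0 5"

```text
time_s: 24.4
ee_pos: [0.6321, 0.0265, 0.0915]
tcp_rot: [-0.0, 0.743, 0.669, 0.001]
contact_force: [0.0, 0.8, -4.4]
width: 0.0113
```

```bash
python3 -c "
from pl import *
now()"
```

```text
t 24.4 pos [0.6321 0.0265 0.0915] yang -6.03 zax [ 8.0e-04  1.2e-03 -1.0e+00] F [ 0.03  0.77 -4.44] T [-0.141  0.244  0.058] w 11.3
```

Call:
apply_moves --pt "0 0 0 0 0 0 45" --pt "0 0 0 0 0 0 45" --pt "0 0 -0.7 0 0 0 45" --pt "0 0 -0.85 0 0 0 45"

```text
time_s: 24.8
ee_pos: [0.6318, 0.0267, 0.1376]
tcp_rot: [-0.001, 0.744, 0.668, 0.0]
contact_force: [-0.7, 0.3, -0.5]
width: 0.0387
```

```bash
python3 -c "
from pl import *
plan([(.614,-.0590,.13,-12.75,45,40),(.614,-.0590,.0155,-12.75,40,30)])"
```

```text
t 24.8 pos [0.6318 0.0267 0.1376] yang -6.13 zax [-6.0e-04  1.3e-03 -1.0e+00] F [-0.69  0.32 -0.47] T [-0.165  0.086  0.01 ] w 38.7
wp end 3 [ 0.6141 -0.059   0.1301]
wp end 7 [ 0.6142 -0.059   0.0155]
[[-0.97,-0.1,0.08,0,0,0.44,45],[-0.97,-0.06,0.09,0,-0.01,0.44,45],[-0.97,-0.01,0.08,-0.01,0,0.44,45],[0,0,0.95,0,0,0,40],[0,0,0.96,0,0,0,40],[0,0,0.95,0,0,0,40],[0,0,0.96,0,0,0,40]]
```

Call:
apply_moves --pt "-0.97 -0.1 0.08 0 0 0.44 45" --pt "-0.97 -0.06 0.09 0 0 0.44 45" --pt "-0.97 -0.01 0.08 0 0 0.44 45" --pt "0 0 0.95 0 0 0 40" --pt "0 0 0.95 0 0 0 40" --pt "0 0 0.95 0 0 0 40" --pt "0 0 0.95 0 0 0 30" --pt "0 0 0 0 0 0 20"

```text
time_s: 25.6
ee_pos: [0.6131, -0.0586, 0.0132]
tcp_rot: [-0.002, 0.781, 0.624, -0.001]
contact_force: [0.0, 0.5, -0.2]
width: 0.0288
```

Call:
apply_moves --pt "0 0 0 0 0 0 8" --pt "0 0 0 0 0 0 8" --pt "0 0 0 0 0 0 8" --newtons 20

```text
time_s: 25.9
ee_pos: [0.6154, -0.059, 0.0174]
tcp_rot: [0.001, 0.781, 0.625, 0.001]
contact_force: [-0.7, 1.1, 3.1]
width: 0.0137
```

Call:
apply_moves --pt "-0.04 0 0 0 0 0 8" --pt "-0.04 0 0 0 0 0 8"

```text
time_s: 26.1
ee_pos: [0.6152, -0.0603, 0.0174]
tcp_rot: [0.0, 0.781, 0.625, 0.002]
contact_force: [1.6, 8.6, 5.6]
width: 0.0137
```

Call:
apply_moves --pt "-0.04 0 0 0 0 0 8"

```text
time_s: 26.2
ee_pos: [0.6149, -0.0614, 0.0174]
tcp_rot: [0.0, 0.781, 0.625, 0.002]
contact_force: [2.6, 9.1, 5.7]
width: 0.0139
```

Call:
apply_moves --pt "-0.04 0 0 0 0 0 8"

```text
time_s: 26.3
ee_pos: [0.6147, -0.0625, 0.0174]
tcp_rot: [0.0, 0.781, 0.625, 0.002]
contact_force: [2.5, 9.3, 6.0]
width: 0.014
```

Call:
apply_moves --pt "0 0 -0.045 0 0 0 8" --pt "-0.03 0 0 0 0 0 8" --pt "-0.03 0 0 0 0 0 8"

```text
time_s: 26.6
ee_pos: [0.6133, -0.0652, 0.0175]
tcp_rot: [-0.0, 0.781, 0.625, 0.001]
contact_force: [0.3, 3.5, 2.1]
width: 0.014
```

Call:
apply_moves --pt "-0.03 0 0 0 0 0 8"

```text
time_s: 26.7
ee_pos: [0.6131, -0.0661, 0.0175]
tcp_rot: [-0.0, 0.781, 0.625, 0.001]
contact_force: [-0.0, 4.7, 3.0]
width: 0.0141
```

Call:
apply_moves --pt "-0.03 0 0 0 0 0 8"

```text
time_s: 26.8
ee_pos: [0.613, -0.0669, 0.0175]
tcp_rot: [-0.0, 0.781, 0.625, 0.001]
contact_force: [1.6, 5.0, 3.2]
width: 0.0142
```

```bash
python3 -c "
from pl import *
p,r=now();print(inth(p)+[0,.1235])"
```

```text
t 26.8 pos [ 0.613  -0.0669  0.0175] yang -12.67 zax [ 0.0012  0.0014 -1.    ] F [1.64 5.02 3.22] T [ 0.974 -0.174 -0.028] w 14.2
[0.00140362 0.03103347]
```

Call:
apply_moves --pt "0 0 -0.035 0 0 0 8" --pt "-0.02 0 0 0 0 0 8" --pt "-0.02 0 0 0 0 0 8" --pt "-0.02 0 0 0 0 0 8"

```text
time_s: 27.2
ee_pos: [0.6121, -0.069, 0.0179]
tcp_rot: [-0.0, 0.781, 0.625, 0.0]
contact_force: [0.1, 1.9, -4.2]
width: 0.0137
```

Call:
apply_moves --pt "-0.02 0 0 0 0 0 8"

```text
time_s: 27.3
ee_pos: [0.612, -0.0695, 0.0179]
tcp_rot: [-0.0, 0.781, 0.625, 0.0]
contact_force: [-0.4, 2.3, -4.4]
width: 0.0141
```

Call:
apply_moves --pt "-0.02 0 0 0 0 0 8"

```text
time_s: 27.4
ee_pos: [0.6119, -0.07, 0.018]
tcp_rot: [-0.0, 0.781, 0.625, 0.0]
contact_force: [-0.7, 2.1, -4.5]
width: 0.0137
```

Call:
apply_moves --pt "-0.02 0 0 0 0 0 8"

```text
time_s: 27.5
ee_pos: [0.6118, -0.0706, 0.018]
tcp_rot: [-0.0, 0.781, 0.625, 0.0]
contact_force: [0.6, 1.4, -5.2]
width: 0.0138
```

Call:
apply_moves --pt "0 0 0.02 0 0 0 8" --pt "0 0 0 0 0 0 45" --pt "0 0 0 0 0 0 45" --pt "0 0 0 0 0 0 45" --pt "0 0 -0.8 0 0 0 45" --pt "0 0 -1 0 0 0 45" --pt "0 0 -1 0 0 0 45" --pt "0 0 -1 0 0 0 45"

```text
time_s: 28.3
ee_pos: [0.6118, -0.0708, 0.133]
tcp_rot: [-0.0, 0.781, 0.625, 0.001]
contact_force: [0.2, 0.1, 0.5]
width: 0.0447
```

```bash
python3 -c "
from pl import *
plan([(.6125,-.0670,.138,-12,45,40),(.632,.0265,.138,-6.05,45,40),(.632,.0265,.093,-6.05,30,24)])"
```

```text
t 28.3 pos [ 0.6118 -0.0708  0.133 ] yang -12.67 zax [ 9.0e-04  1.1e-03 -1.0e+00] F [0.2  0.07 0.48] T [-0.074  0.021 -0.012] w 44.7
wp end 1 [ 0.6124 -0.0669  0.1381]
wp end 5 [0.6321 0.0266 0.1381]
wp end 7 [0.6321 0.0266 0.0931]
[[0.13,-0.01,-0.17,0.01,-0.01,-0.13,45],[0.8,0,0,0,0,-0.3,45],[0.79,0.02,0,0,0,-0.3,45],[0.79,0.04,0,0,0,-0.3,45],[0.8,0.06,0,0,0,-0.29,45],[0,0,0.75,0,0,0,30],[0,0,0.75,0,0,0,30]]
```

Call:
apply_moves --pt "0.13 0 -0.17 0 0 -0.13 45" --pt "0.8 0 0 0 0 -0.3 45" --pt "0.79 0.02 0 0 0 -0.3 45" --pt "0.79 0.04 0 0 0 -0.3 45" --pt "0.8 0.06 0 0 0 -0.29 45" --pt "0 0 0.75 0 0 0 30" --pt "0 0 0.75 0 0 0 25" --pt "0 0 0 0 0 0 5" --newtons 40

```text
time_s: 29.1
ee_pos: [0.6308, 0.027, 0.0887]
tcp_rot: [-0.002, 0.743, 0.669, -0.001]
contact_force: [0.8, 0.0, 0.0]
width: 0.0263
```

Call:
apply_moves --pt "0 0 0 0 0 0 5" --pt "0 0 0 0 0 0 5" --pt "0 0 0 0 0 0 5"

```text
time_s: 29.4
ee_pos: [0.6322, 0.0266, 0.0925]
tcp_rot: [-0.0, 0.744, 0.669, 0.001]
contact_force: [-3.3, 0.8, -0.1]
width: 0.0116
```

```bash
python3 -c "
from pl import *
now()"
```

```text
t 29.4 pos [0.6322 0.0266 0.0925] yang -6.07 zax [ 3.0e-04  1.2e-03 -1.0e+00] F [-3.32  0.84 -0.14] T [-0.044  0.777  0.057] w 11.6
```

Call:
apply_moves --pt "0 0 0 0 0 0.35 5" --pt "0 0 0 0 0 0.35 5" --pt "0 0 0 0 0 0 5"

```text
time_s: 29.7
ee_pos: [0.6324, 0.0265, 0.0925]
tcp_rot: [-0.0, 0.764, 0.645, 0.001]
contact_force: [-3.6, 0.5, 1.9]
width: 0.0119
```

```bash
python3 -c "
from pl import *
now()"
```

```text
t 29.7 pos [0.6324 0.0265 0.0925] yang -9.6 zax [ 9.0e-04  1.2e-03 -1.0e+00] F [-3.63  0.54  1.86] T [-0.113  0.817 -0.097] w 11.9
```

Call:
apply_moves --pt "0 0 0 0 0 0 45" --pt "0 0 0 0 0 0 45" --pt "0 0 -0.7 0 0 0 45" --pt "0 0 -0.8 0 0 0 45"

```text
time_s: 30.1
ee_pos: [0.6324, 0.0265, 0.1368]
tcp_rot: [-0.001, 0.763, 0.646, 0.0]
contact_force: [0.1, 0.1, 0.6]
width: 0.0384
```

```bash
python3 -c "
from pl import *
plan([(.6118,-.0704,.13,-12.7,45,40),(.6118,-.0704,.018,-12.7,40,30)])"
```

```text
t 30.1 pos [0.6324 0.0265 0.1368] yang -9.54 zax [-3.0e-04  1.2e-03 -1.0e+00] F [0.1  0.06 0.65] T [-0.088  0.098  0.027] w 38.4
wp end 4 [ 0.6119 -0.0704  0.1301]
wp end 8 [ 0.6117 -0.0703  0.0179]
[[-0.82,-0.04,0.06,0,0,0.16,45],[-0.83,-0.02,0.05,0,0,0.16,45],[-0.83,-0.01,0.06,0,-0.01,0.16,45],[-0.82,0,0.05,-0.01,0,0.15,45],[0,0,0.93,0,0,0,40],[0,0,0.94,0,0,0,40],[0,0,0.93,0,0,0,40],[0,-0.01,0.94,0,0,0,40]]
```

Call:
apply_moves --pt "-0.82 -0.04 0.06 0 0 0.16 45" --pt "-0.83 -0.02 0.05 0 0 0.16 45" --pt "-0.83 -0.01 0.06 0 0 0.16 45" --pt "-0.82 0 0.05 0 0 0.15 45" --pt "0 0 0.93 0 0 0 40" --pt "0 0 0.93 0 0 0 40" --pt "0 0 0.93 0 0 0 40" --pt "0 0 0.92 0 0 0 30"

```text
time_s: 30.9
ee_pos: [0.6125, -0.0705, 0.0181]
tcp_rot: [0.0, 0.781, 0.625, 0.001]
contact_force: [0.2, 0.7, 0.6]
width: 0.0361
```

Call:
apply_moves --pt "0 0 0 0 0 0 25" --pt "0 0 0 0 0 0 20" --pt "0 0 0 0 0 0 8" --pt "0 0 0 0 0 0 8" --pt "0 0 0 0 0 0 8" --newtons 20

```text
time_s: 31.4
ee_pos: [0.6127, -0.0704, 0.0204]
tcp_rot: [0.001, 0.781, 0.625, 0.001]
contact_force: [-1.1, 0.8, 6.5]
width: 0.0136
```

Call:
apply_moves --pt "-0.03 0 -0.01 0 0 0 8" --pt "-0.03 0 0 0 0 0 8" --pt "-0.03 0 0 0 0 0 8"

```text
time_s: 31.7
ee_pos: [0.6122, -0.0714, 0.0203]
tcp_rot: [-0.0, 0.781, 0.624, 0.002]
contact_force: [2.3, 12.8, 5.2]
width: 0.0137
```

Call:
apply_moves --pt "0 0 -0.05 0 0 0 8" --pt "-0.02 0 0 0 0 0 8" --pt "-0.02 0 0 0 0 0 8"

```text
time_s: 32.0
ee_pos: [0.6112, -0.0738, 0.0207]
tcp_rot: [-0.0, 0.781, 0.624, 0.001]
contact_force: [1.4, 5.2, -2.4]
width: 0.0136
```

Call:
apply_moves --pt "-0.02 0 0 0 0 0 8"

```text
time_s: 32.1
ee_pos: [0.611, -0.0745, 0.0206]
tcp_rot: [-0.0, 0.781, 0.624, 0.001]
contact_force: [1.9, 3.9, -1.3]
width: 0.0142
```

Call:
apply_moves --pt "-0.02 0 -0.015 0 0 0 8" --pt "-0.02 0 0 0 0 0 8"

```text
time_s: 32.3
ee_pos: [0.6106, -0.0759, 0.021]
tcp_rot: [-0.0, 0.781, 0.624, 0.001]
contact_force: [1.5, 3.7, -3.8]
width: 0.0138
```

Call:
apply_moves --pt "-0.02 0 0 0 0 0 8"

```text
time_s: 32.4
ee_pos: [0.6105, -0.0764, 0.0209]
tcp_rot: [-0.0, 0.781, 0.624, 0.001]
contact_force: [1.1, 2.2, -3.4]
width: 0.0137
```

```bash
python3 -c "
from pl import *
p,r=now();print(inth(p)+[0,.1235])"
```

```text
t 32.4 pos [ 0.6105 -0.0764  0.0209] yang -12.71 zax [ 4.0e-04  1.2e-03 -1.0e+00] F [ 1.08  2.16 -3.4 ] T [ 0.522 -0.102 -0.014] w 13.7
[0.00088143 0.02124185]
```

Call:
apply_moves --pt "-0.04 0 0.012 0 0 0 8" --pt "-0.04 0 0 0 0 0 8" --pt "-0.04 0 0 0 0 0 8" --pt "-0.04 0 0 0 0 0 8"

```text
time_s: 32.8
ee_pos: [0.6096, -0.0811, 0.0207]
tcp_rot: [-0.0, 0.781, 0.624, 0.001]
contact_force: [1.5, 4.2, -1.2]
width: 0.0139
```

Call:
apply_moves --pt "-0.04 0 0 0 0 0 8" --pt "-0.04 0 0 0 0 0 8" --pt "-0.04 0 0 0 0 0 8" --pt "-0.04 0 0 0 0 0 8"

```text
time_s: 33.2
ee_pos: [0.6085, -0.0858, 0.0207]
tcp_rot: [-0.0, 0.781, 0.624, 0.001]
contact_force: [0.6, 4.1, -2.1]
width: 0.0139
```

Call:
apply_moves --pt "-0.04 0 0 0 0 0 8" --pt "-0.04 0 0 0 0 0 8" --pt "-0.04 0 0 0 0 0 8" --pt "-0.04 0 0 0 0 0 8"

```text
time_s: 33.6
ee_pos: [0.6074, -0.0905, 0.0207]
tcp_rot: [-0.0, 0.781, 0.624, 0.001]
contact_force: [1.5, 4.0, -0.5]
width: 0.014
```

Call:
apply_moves --pt "-0.04 0 0 0 0 0 8" --pt "-0.04 0 0 0 0 0 8" --pt "-0.04 0 0 0 0 0 8" --pt "-0.04 0 0 0 0 0 8" --pt "-0.04 0 0 0 0 0 8" --pt "-0.04 0 0 0 0 0 8"

```text
time_s: 34.2
ee_pos: [0.6058, -0.0978, 0.0207]
tcp_rot: [-0.0, 0.781, 0.625, 0.001]
contact_force: [-0.2, 1.4, -0.2]
width: 0.0137
```

Call:
apply_moves --pt "-0.05 0 0 0 0 0 8" --pt "-0.05 0 0 0 0 0 8" --pt "-0.05 0 0 0 0 0 8" --pt "-0.05 0 0 0 0 0 8" --pt "-0.05 0 0 0 0 0 8" --pt "-0.05 0 0 0 0 0 8"

```text
time_s: 34.8
ee_pos: [0.6039, -0.1063, 0.0206]
tcp_rot: [-0.0, 0.781, 0.624, 0.001]
contact_force: [0.2, 0.7, -0.3]
width: 0.0139
```

```bash
python3 -c "
from pl import *
p,r=now();print(inth(p)+[0,.1235])"
```

```text
t 34.8 pos [ 0.6039 -0.1063  0.0206] yang -12.71 zax [ 7.0e-04  1.1e-03 -1.0e+00] F [ 0.17  0.7  -0.3 ] T [ 0.296  0.036 -0.039] w 13.9
[ 0.00022064 -0.00938146]
```

```bash
python3 -c "
from pl import *
plan([(*th(0,-.18),.0225,-12.7,8,25),(*th(0,-.215),.034,-12.7,8,30),(*th(0,-.30),.034,-12.7,8,30),(*th(0,-.30),.002,-12.7,8,20)])"
```

```text
t 34.8 pos [ 0.6039 -0.1063  0.0206] yang -12.71 zax [ 7.0e-04  1.1e-03 -1.0e+00] F [ 0.17  0.7  -0.3 ] T [ 0.296  0.036 -0.039] w 13.9
wp end 2 [ 0.5944 -0.1525  0.0224]
wp end 4 [ 0.5876 -0.1869  0.0341]
wp end 7 [ 0.5709 -0.2702  0.0341]
wp end 9 [ 0.5709 -0.2702  0.002 ]
[[-0.79,0.02,-0.03,0,-0.01,0,8],[-0.78,0.01,-0.03,0.01,0,0,8],[-0.58,0.01,-0.19,0,0,0,8],[-0.59,0.02,-0.2,0,0,0,8],[-0.94,0.02,0,0,0,0,8],[-0.94,0.02,0,0,0,0,8],[-0.95,0.03,0,0,0,0,8],[0,0,0.53,0,0,0,8]]
[[0,0,0.54,0,0,0,8]]
```

Call:
apply_moves --pt "-0.79 0.02 -0.03 0 0 0 8" --pt "-0.78 0.01 -0.03 0 0 0 8" --pt "-0.58 0.01 -0.19 0 0 0 8" --pt "-0.59 0.02 -0.2 0 0 0 8" --pt "-0.94 0.02 0 0 0 0 8" --pt "-0.94 0.02 0 0 0 0 8" --pt "-0.95 0.03 0 0 0 0 8" --pt "0 0 0.5 0 0 0 8" --newtons 25

```text
time_s: 35.6
ee_pos: [0.5714, -0.2742, 0.0207]
tcp_rot: [0.002, 0.782, 0.623, 0.001]
contact_force: [0.2, 0.5, -1.7]
width: 0.0138
```

Call:
apply_moves --pt "0 0 0.4 0 0 0 8" --pt "0 0 0.2 0 0 0 8" --pt "0 0 0 0 0 0 8"

```text
time_s: 35.9
ee_pos: [0.5705, -0.2689, -0.0003]
tcp_rot: [-0.001, 0.781, 0.625, 0.0]
contact_force: [0.6, 0.3, -0.9]
width: 0.0136
```

Call:
apply_moves --pt "0 0 0.06 0 0 0 8" --pt "0 0 0 0 0 0 8"

```text
time_s: 36.1
ee_pos: [0.5712, -0.2696, -0.0007]
tcp_rot: [-0.0, 0.781, 0.625, 0.001]
contact_force: [0.3, -0.2, -0.9]
width: 0.0138
```

Call:
apply_moves --pt "0 0 0.06 0 0 0 8" --pt "0 0 0.02 0 0 0 8" --pt "0 0 0 0 0 0 8"

```text
time_s: 36.4
ee_pos: [0.571, -0.27, -0.0032]
tcp_rot: [-0.0, 0.781, 0.624, 0.001]
contact_force: [0.4, -0.1, -2.5]
width: 0.0135
```

Call:
apply_moves --pt "0 0 0 0 0 0 40" --pt "0 0 0 0 0 0 40" --pt "0 0 0 0 0 0 40" --pt "0 0 0 0 0 0 40" --pt "0 0 -0.5 0 0 0 40" --pt "0 0 -1 0 0 0 40" --pt "0 0 -1 0 0 0 40" --pt "-1 0 -1 0 0 0 40"

```text
time_s: 37.2
ee_pos: [0.5647, -0.2973, 0.104]
tcp_rot: [-0.0, 0.78, 0.626, 0.001]
contact_force: [0.8, -1.1, 0.5]
width: 0.0397
```

Call:
apply_moves --pt "-1 -1 -1 0 0 0 40" --pt "-1 -1 0 0 0 0 40" --pt "-1 -1 0 0 0 0 40" --pt "-1 -1 0 0 0 0 40" --pt "0 0 0 0 0 0 40"

```text
time_s: 37.7
ee_pos: [0.4189, -0.3914, 0.1317]
tcp_rot: [0.0, 0.782, 0.623, 0.0]
contact_force: [1.1, 0.3, 0.4]
width: 0.0398
```

```bash
python3 -c "
from pl import *
now()
im,d=cap('top','z');P=cloud('top',d)
A=cv2.resize(im[100:270,130:420],None,fx=2.7,fy=2.7,interpolation=2)[:,:,::-1]
cv2.imwrite('pics/z.png',A)
im0=load('top','0')[0].astype(int)
for n,(u0,u1,v0,v1) in dict(tin=(330,365,145,177),bottle=(178,212,230,258),dowel=(150,206,185,202)).items(): print(n,abs(im.astype(int)-im0)[v0:v1,u0:u1].mean().round(2))
"
```

```text
t 37.7 pos [ 0.4189 -0.3914  0.1317] yang -12.93 zax [ 6.e-04  3.e-04 -1.e+00] F [1.06 0.29 0.36] T [-0.091  0.001 -0.007] w 39.8
tin 6.6
bottle 7.08
dowel 7.87
```

View pics/z.png

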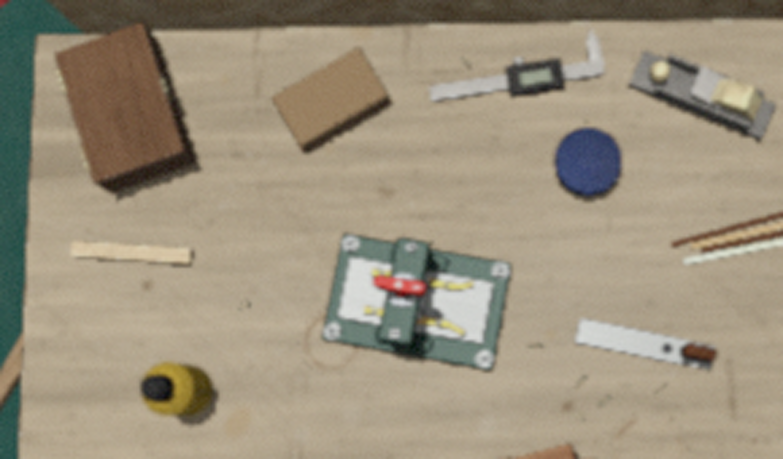

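```bash
python3 -c "
from pl import *
P=cloud('top',load('top','z')[1])
for x,y in [(595,332),(640,342),(700,352)]: print(P[int(100+y/2.7),int(130+x/2.7)].round(4))
print(close_job())"
```

```text
[ 0.5955 -0.1662  0.0068]
[ 0.5833 -0.214   0.0075]
[ 0.5682 -0.2694  0.0507]
the job is handed in; nothing more can be done
None
```

The job is handed in at about 38 s. The blade is set with a light drag, and the gauge lies flat on the worktop clear of the thicknesser. `close_job` reports no verdict, so the judged steps are unconfirmed.

**What I did**
- I slid the gauge between the fences until its nose stood about 41 mm beyond the blade, then let go.
- I turned the screw clockwise in two stages to about 1.9 rad. A short pull there took about 20 N, which I put at 15 to 18 N of pinch, over the target but under the 25 N limit.
- I backed the screw off 0.41 rad, which left the drag a little light, then tightened about 0.06 rad.
- I drew the gauge straight out, kept level. The drag was a steady 4.0 to 4.2 N and fell off as the nose cleared the blade. From that I reckon the pinch at 3 to 4 N; I could not measure it directly.
- The screw was not turned after the draw.

**Last checks**
- **Gauge:** depth readings put the tongue top at 7 mm and the grip top at 51 mm, so it lies flat. Its nose is about 10 cm from the casting.
- **Tin, bottle and dowel:** they look unmoved in the last top picture. I did not measure their positions.

**What disagreed**
- The reported tool height read about 40 mm lower than the fingers really were. My first grasp therefore closed on air above the grip without moving the gauge; I corrected for it from the depth pictures.
- My first estimate of the screw's axis was about 3 mm off, which put a side load of 17 N on the wrist during the first turn.

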